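# Load the curing cabinet with turned knobs

### The arm

A 6-joint arm with a two-finger parallel gripper is mounted at the origin on the work surface. World frame = base frame: x ahead of the robot, y to its left, z up, the work surface at z = 0. Lengths are in m, angles in rad, forces in N, time in s.
With the tool pointing down it reaches from about 0.325 to 0.775 m from the base axis. Payload 9.3 kg.
Tool frame: the origin (TCP) lies at the very end of the fingers, on their centre line; the grasp point (between the pads) lies 19 mm behind it; z points along the fingers, y is the direction in which the jaws open and shut (so a half turn about z gives the same grasp; the last joint's range is limited). The gripper opens to 85 mm and grips with 20 to 120 N. Pads are 22 mm wide; open, the fingers measure 114 mm over their backs; the gripper's body (76 mm by 85 mm) begins 54 mm behind the grasp point. The pads swing forward as they close: fully open they stand 13 mm farther back than shut.
Start: joints at [-1.413, 0.259, 0.021, 1.334, 0, 1.418], TCP at [0.168, -0.524, 0.231] pointing down, gripper open.
Joint ranges: [-3.04, 3.04], [-0.91, 1.82], [-1.04, 1.36], [-1.92, 1.95], [-1.52, 1.45], [-3.14, 3.14]. Speed limits (rad/s): [2.22, 2.22, 2.79, 3.14, 3.14, 3.14].

### API

Orientations are given as a unit quaternion [w, x, y, z].
In Python, from plant import manip, optics, nets gives the robot as it stands.
- The arm moves only by the tool step_arm, never from a script. Its argument "motion" is one flat list of numbers, 7 for each row, row after row: the shift along the world's x, y, z each as a share of 6 cm, from -1 to 1, then the turn, a rotation vector about the world's x, y, z each as a share of 4 degrees, from -1 to 1, then the closure, from 0 (fully open) to 1 (shut). A call has exactly 8 rows; each row shifts and turns the commanded pose from where the row before left it; what a row does not reach is not made up. A row lasts 1/8 s, in which the tool goes at most 62.5 mm and 10.7 degrees, less where a joint would pass 70% of its speed; a pose out of reach is approached as far as the arm can. A call with a number of a shift or a turn outside -1 to 1 is refused whole. A call with a gripper value outside its range is refused whole. The fingers move at their own pace and stop on an object; "force" is the grip in N (left out, the last holds). Time passes only in rows, so rows that do not move let the fingers close, or fill a call up. It gives the time, the measured TCP pose, the force and the opening at its end, in the units of the state.
- manip.sense(): the state, without advancing time (a new reading comes with each control period).
- optics.get_image(name): name is "scene" or "top" or "wrist"; returns (picture, depth): 384x512x3 uint8, red, green, blue; 384x512 float32, m along the optical axis (not along the pixel's ray), 0 where there is no reading.
- optics.get_calibration(name): a dict with "fx", "fy", "cx", "cy" (pixels), "extrinsics" (4x4, takes a point from camera to world coordinates). Camera axes: x right, y down, z forward; pixel columns grow to the right and rows downward; lengths in m; the calibration is good to about 2 mm. The wrist camera is an equidistant fisheye: a pixel r from the principal point sees the ray r / f radians off the axis. A picture is of the moment at which its call begins: read the wrist's pose just before it. get_calibration takes no time and is no camera call; for the wrist camera it gives the pose at the moment of the call.
- manip.close_job(): hands the job in, once; it reports no verdict.
Trained networks look in the newest picture that a camera, given by its name, has taken for a name from the list of things; names that differ only in an ending like _2 or _b are one class to them, and where a whole thing is asked for, a point or a joint stands for the part that bears it (a point fixed in the world has none). Each returns a list of dicts, best first, with "confidence" (0 to 1); they miss things now and then, are a little off and sometimes report something else, mostly with a low value. They report only what shows in the picture. A call takes as long as a camera call.
- nets.look_for(camera, label): "rect" ([left, top, right, bottom] in pixels, round what is visible of it).
- nets.regions_of(camera, label): "mask" (384x512 bool, what is visible of it) and "rect" ([left, top, right, bottom] in pixels, round what is visible of it).
- nets.place_of(camera, label): "uv" ([column, row] in pixels: a listed point, or the origin of a listed thing).
The state is a dict: "clock": time; "joints": joint angles; "joint_velocities": joint speeds; "tau": joint torques, N m; "tool_pos": TCP position; "eef_rot": TCP orientation; "wrist_force": force on the tool from outside, world axes, zero at the start; "moment": the same for the moment, N m; "width": finger opening in m.
Only numpy, scipy, OpenCV 4.12 (cv2) and the standard library are available. Lean on these libraries where they do the work, as an engineer would, in place of code of your own. Each camera call takes 0.05 s, during which the arm holds its last target.

### The job

Press the curing cabinet's green door inward so that its catch lets it swing open. Turn the orange tray end for end so that its plain end faces the cabinet, stand every wooden knob upright (shank up) in a tray pocket of its own, and slide the tray between the guide rails until it is fully home. Then swing the door shut and press it until it stays shut; leave the tin, the brush and the bowl alone.

Things in the scene. Friction and masses are not known exactly. Their poses are not given: they have to be found in the camera images.
- door (a joint): door angle, rad: 0 shut and caught; down to -0.05 pressed in (stop, 8 mm at the push mark); up to 1.75 swung open towards the robot. A push latch: press in at least 4 mm, best to the stop (about 3 N), and let go: a spring swings it open in 3 s, so keep clear. To shut: push it closed against the spring (3 N), press to the stop, let go: it catches. Each full press toggles the catch.
- door_push (a point): aluminium mark on the outer face of the green door near its free edge: 168 mm from the hinge line, 42 mm above the bench. Axes turn with the door: x points through the door from outside to inside (into the cabinet when shut), z up.
- door_hinge (a point): point on the door's vertical hinge line, 45 mm above the bench, at the cabinet's left front corner (seen from the robot). Axes as door_push. The door is a flat panel 10 mm thick (5 mm either side of this line), reaching 190 mm from the hinge along its own -y, 3 to 66 mm above the bench.
- latch_tip (a point): steel pin of the catch, on an arm 30 mm from the door's inner face (the pin's far side 32.5 mm), 171 mm from the hinge, about 26 mm above the bench; moves with the door and slides up and down some mm.
- cabinet: white curing cabinet fixed to the bench, 66 mm high. Origin: on the bench, on the tray's centre line, in the plane of the shut door's inner face; x points into the cabinet (the way the tray goes in), z up. It reaches to x = 190 mm. Side walls at y = +-72 mm (inner faces) from x = 0; the catch housing lies at y -78 to -110 mm. A clear roof, 62 to 66 mm high, begins at x = 34 mm.
- rail_mouth (a point): middle of the rails' mouth, at x 32, y 0, z 11 mm in the cabinet's frame, same axes. Two guide rails 22 mm high flare from 126 mm apart here to 117 mm at 22 mm further in, then run straight. Two yellow stops here, beside the mouth, catch the tray's ears. No floor: the tray slides on the bench.
- tray: orange tray 150 (x) by 114 mm (y), floor 5 mm, rim 18 mm high, 150 to 300 g. Origin: centre of its underside; +x points to the plain end, which goes into the rails first. The black other end has ears 138 mm across (y), x -75 to -67 mm, too wide for the rails. Fully home, the ears touch the yellow stops and the origin is at x 99, y 0 mm in the cabinet's frame. It starts wrong way round.
- tray_tab (a point): in the black pull tab at the eared end: x -82, y 0, z 42 mm in the tray's frame. The tab is 14 (x) by 12 mm (y), rising to 55 mm; pinch it from above to push or pull the tray along the bench. With the tray home it stays reachable from above, in front of the roof.
- tray_grip (a point): in the black lifting grip in the tray's middle: z 42 mm in the tray's frame. It is 40 mm long (x), 10 mm thick (y), rising to 55 mm; for lifting and turning the tray while empty (a knob in a middle pocket leaves no room for the fingers). A low rib 13 mm high runs from it to both ends.
- pocket0 (a point): centre of the floor of a tray pocket, at x 48, y 29, z 5 mm in the tray's frame; pockets are about 44 (x) by 48 mm (y), parted by ribs 8 mm high.
- pocket1 (a point): centre of the floor of a tray pocket, at x 48, y -29, z 5 mm in the tray's frame; pockets are about 44 (x) by 48 mm (y), parted by ribs 8 mm high.
- pocket2 (a point): centre of the floor of a tray pocket, at x 0, y 29, z 5 mm in the tray's frame; pockets are about 44 (x) by 48 mm (y), parted by ribs 8 mm high.
- pocket3 (a point): centre of the floor of a tray pocket, at x 0, y -29, z 5 mm in the tray's frame; pockets are about 44 (x) by 48 mm (y), parted by ribs 8 mm high.
- pocket4 (a point): centre of the floor of a tray pocket, at x -48, y 29, z 5 mm in the tray's frame; pockets are about 44 (x) by 48 mm (y), parted by ribs 8 mm high.
- pocket5 (a point): centre of the floor of a tray pocket, at x -48, y -29, z 5 mm in the tray's frame; pockets are about 44 (x) by 48 mm (y), parted by ribs 8 mm high.
- knob0: turned wooden drawer knob standing on its face, shank up: round head 34 mm across and 12 mm high, above it a round shank 18 mm across up to 40 mm; 25 to 45 g. Origin: centre of the underside of the head; z runs up the shank. May be absent (None).
- knob1: turned wooden drawer knob standing on its face, shank up: round head 34 mm across and 12 mm high, above it a round shank 18 mm across up to 40 mm; 25 to 45 g. Origin: centre of the underside of the head; z runs up the shank. May be absent (None).
- knob2: turned wooden drawer knob standing on its face, shank up: round head 34 mm across and 12 mm high, above it a round shank 18 mm across up to 40 mm; 25 to 45 g. Origin: centre of the underside of the head; z runs up the shank. May be absent (None).
- knob3: turned wooden drawer knob standing on its face, shank up: round head 34 mm across and 12 mm high, above it a round shank 18 mm across up to 40 mm; 25 to 45 g. Origin: centre of the underside of the head; z runs up the shank. May be absent (None).
- knob4: turned wooden drawer knob standing on its face, shank up: round head 34 mm across and 12 mm high, above it a round shank 18 mm across up to 40 mm; 25 to 45 g. Origin: centre of the underside of the head; z runs up the shank. May be absent (None).
- wax_tin: bystander: yellow tin, 64 mm across, 60 mm high; origin at the centre of its underside.
- oil_brush: bystander: brush lying on the bench, handle to its -x.
- turned_bowl: bystander: turned wooden bowl 110 mm across, 50 mm high; origin at the centre of its underside.

How it is judged:
On the way, in this order (a step that is already met when the one before it is completed fails the run):
1. the door is pressed inward (value of joint door below -0.01 rad).
2. the door has swung open (value of joint door above 1 rad), for 0.2 s.
3. with the door open, the tray is fully home, plain end first, with every knob upright in a pocket (x of tray in the frame of cabinet above 0.094 m and y of tray in the frame of cabinet between -0.005 and 0.005 m and angle between the x axis of tray and the x axis of cabinet, either way round below 0.06 rad and x of pocket0 in the frame of cabinet above 0.12 m and (horizontal distance between knob0 and pocket0 below 0.013 m or horizontal distance between knob0 and pocket1 below 0.013 m or horizontal distance between knob0 and pocket2 below 0.013 m or horizontal distance between knob0 and pocket3 below 0.013 m or horizontal distance between knob0 and pocket4 below 0.013 m or horizontal distance between knob0 and pocket5 below 0.013 m) and z of each of knob0, knob1, knob2, knob3, knob4 in the frame of tray below 0.009 m and angle between each of knob0, knob1, knob2, knob3, knob4's own z axis and vertical below 0.15 rad and linear speed of each of knob0, knob1, knob2, knob3, knob4 below 0.02 m/s and (horizontal distance between knob1 and pocket0 below 0.013 m or horizontal distance between knob1 and pocket1 below 0.013 m or horizontal distance between knob1 and pocket2 below 0.013 m or horizontal distance between knob1 and pocket3 below 0.013 m or horizontal distance between knob1 and pocket4 below 0.013 m or horizontal distance between knob1 and pocket5 below 0.013 m) and (horizontal distance between knob2 and pocket0 below 0.013 m or horizontal distance between knob2 and pocket1 below 0.013 m or horizontal distance between knob2 and pocket2 below 0.013 m or horizontal distance between knob2 and pocket3 below 0.013 m or horizontal distance between knob2 and pocket4 below 0.013 m or horizontal distance between knob2 and pocket5 below 0.013 m) and (horizontal distance between knob3 and pocket0 below 0.013 m or horizontal distance between knob3 and pocket1 below 0.013 m or horizontal distance between knob3 and pocket2 below 0.013 m or horizontal distance between knob3 and pocket3 below 0.013 m or horizontal distance between knob3 and pocket4 below 0.013 m or horizontal distance between knob3 and pocket5 below 0.013 m) and (horizontal distance between knob4 and pocket0 below 0.013 m or horizontal distance between knob4 and pocket1 below 0.013 m or horizontal distance between knob4 and pocket2 below 0.013 m or horizontal distance between knob4 and pocket3 below 0.013 m or horizontal distance between knob4 and pocket4 below 0.013 m or horizontal distance between knob4 and pocket5 below 0.013 m) and value of joint door above 0.5 rad), for 0.2 s.
At the end, for the whole second after the job is handed in: The door is shut and held by its catch (within 0.02 rad of 0), the tray is fully home plain end first (within 5 mm along the rails and 5 mm sideways, within 0.06 rad), and every knob stands upright (within 0.15 rad) on the floor of a pocket (within 13 mm of its centre), all at rest (x of tray in the frame of cabinet above 0.094 m and y of tray in the frame of cabinet between -0.005 and 0.005 m and angle between the x axis of tray and the x axis of cabinet, either way round below 0.06 rad and x of pocket0 in the frame of cabinet above 0.12 m and (horizontal distance between knob0 and pocket0 below 0.013 m or horizontal distance between knob0 and pocket1 below 0.013 m or horizontal distance between knob0 and pocket2 below 0.013 m or horizontal distance between knob0 and pocket3 below 0.013 m or horizontal distance between knob0 and pocket4 below 0.013 m or horizontal distance between knob0 and pocket5 below 0.013 m) and z of each of knob0, knob1, knob2, knob3, knob4 in the frame of tray below 0.009 m and angle between each of knob0, knob1, knob2, knob3, knob4's own z axis and vertical below 0.15 rad and linear speed of each of knob0, knob1, knob2, knob3, knob4, tray below 0.02 m/s and (horizontal distance between knob1 and pocket0 below 0.013 m or horizontal distance between knob1 and pocket1 below 0.013 m or horizontal distance between knob1 and pocket2 below 0.013 m or horizontal distance between knob1 and pocket3 below 0.013 m or horizontal distance between knob1 and pocket4 below 0.013 m or horizontal distance between knob1 and pocket5 below 0.013 m) and (horizontal distance between knob2 and pocket0 below 0.013 m or horizontal distance between knob2 and pocket1 below 0.013 m or horizontal distance between knob2 and pocket2 below 0.013 m or horizontal distance between knob2 and pocket3 below 0.013 m or horizontal distance between knob2 and pocket4 below 0.013 m or horizontal distance between knob2 and pocket5 below 0.013 m) and (horizontal distance between knob3 and pocket0 below 0.013 m or horizontal distance between knob3 and pocket1 below 0.013 m or horizontal distance between knob3 and pocket2 below 0.013 m or horizontal distance between knob3 and pocket3 below 0.013 m or horizontal distance between knob3 and pocket4 below 0.013 m or horizontal distance between knob3 and pocket5 below 0.013 m) and (horizontal distance between knob4 and pocket0 below 0.013 m or horizontal distance between knob4 and pocket1 below 0.013 m or horizontal distance between knob4 and pocket2 below 0.013 m or horizontal distance between knob4 and pocket3 below 0.013 m or horizontal distance between knob4 and pocket4 below 0.013 m or horizontal distance between knob4 and pocket5 below 0.013 m) and value of joint door between -0.02 and 0.02 rad); the robot touches nothing.
It fails at once if the wax tin is disturbed (moved more than 40 mm) (distance of wax_tin from where it was at the start of the episode above 0.04 m).
It fails at once if the brush is disturbed (moved more than 40 mm) (distance of oil_brush from where it was at the start of the episode above 0.04 m).
It fails at once if the bowl is disturbed (moved more than 40 mm) (distance of turned_bowl from where it was at the start of the episode above 0.04 m).
Of knob0, knob1, knob2, knob3, knob4 only 3 to 5 are there at a start; the rules pass over those that are not, and their reading is None.
At some moment in a run one of knob0, knob1, knob2, knob3, knob4 may be knocked a few centimetres aside while the robot is not near it.
It also fails if it takes over 210 s, if anything falls off the work surface, if the arm or the gripper's body presses on something with over 40 N, if the wrist force passes 120 N, or if a joint passes its speed limit or range.

## Working session

There is one attempt and no reset: what is moved stays moved. The work goes in short steps, Python scripts to look and compute and a tool call to move; the robot and the scene stay as the last step left them, time stands still between calls to the robot, and variables do not carry over. Pictures are saved under pics/ and viewed, and the job is handed in when it is done.

Besides the shell and the picture viewer there is one more tool, called after "Emit:" in YAML: its name, and indented under it one key for each argument. step_arm: Moves the arm, as the interface text tells. Its arguments: {"type":"object","properties":{"motion":{"type":"array","items":{"type":"number","minimum":-1,"maximum":1}},"force":{"type":"number"}},"required":["motion"]}

```bash
ls; mkdir -p pics
cat > h.py <<'E'
import numpy as np, cv2
from plant import manip, optics, nets
def snap(name,fn):
    im,d=optics.get_image(name); cv2.imwrite('pics/'+fn,cv2.cvtColor(im,cv2.COLOR_RGB2BGR)); return im,d
E
python3 - <<'E'
from h import *
print(manip.sense())
for n in ['scene','top']:
    im,d=snap(n,n+'0.png'); c=optics.get_calibration(n); print(n,c)
E
```

```text
pics
{'clock': 0.0, 'joints': array([-1.41261473e+00,  2.59188196e-01,  2.07868437e-02,  1.33366671e+00,
        9.77919479e-06,  1.41818959e+00]), 'joint_velocities': array([-0.00014538,  0.00038496,  0.00195157, -0.000452  ,  0.00062619,
       -0.00151762]), 'tau': array([ 1.98245980e-03, -5.55646741e+01,  3.44524813e+01,  1.37055703e-02,
       -1.50584206e-04, -3.54586206e-06]), 'tool_pos': array([ 0.16814913, -0.52339714,  0.23067819]), 'eef_rot': array([-6.35878641e-04,  9.87950403e-01,  1.54769497e-01,  3.11714299e-06]), 'wrist_force': array([ 0.57707206, -0.37435787,  0.17261048]), 'moment': array([ 0.01744099, -0.00968859,  0.00664468]), 'width': 0.08585280943311752}
scene {'fx': 426.16917076927405, 'fy': 426.16917076927405, 'cx': 253.73464385820873, 'cy': 191.31618013997104, 'extrinsics': array([[ 0.35140947,  0.54475196, -0.76141755,  1.5828367 ],
       [ 0.93621307, -0.20799574,  0.28327171, -0.30604252],
       [-0.00405879, -0.81239343, -0.58309557,  0.80835066],
       [ 0.        ,  0.        ,  0.        ,  1.        ]])}
top {'fx': 385.6811237648994, 'fy': 385.6811237648994, 'cx': 260.40090098865113, 'cy': 186.77978012548695, 'extrinsics': array([[-0.01242766, -0.99558832,  0.09300241,  0.50791307],
       [-0.99981074,  0.01376469,  0.01374861,  0.03936626],
       [-0.01496811, -0.09281394, -0.99557096,  0.99849142],
       [ 0.        ,  0.        ,  0.        ,  1.        ]])}
```

View pics/scene0.png

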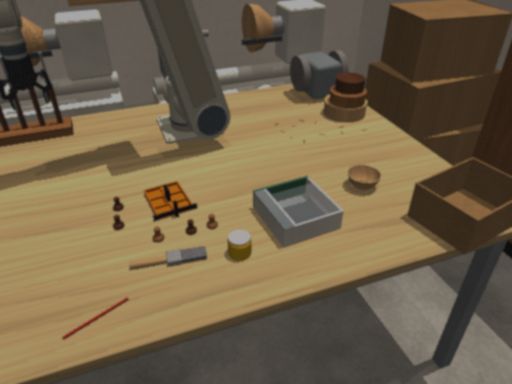

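View pics/top0.png

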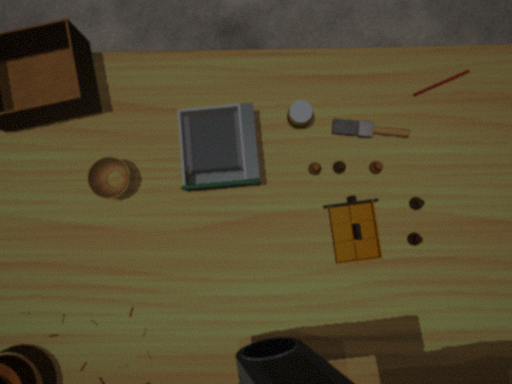

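```bash
cat >> h.py <<'E'
def ray(name,uv,z,c=None):
    c=c or optics.get_calibration(name); E=c['extrinsics']
    d=E[:3,:3]@np.array([(uv[0]-c['cx'])/c['fx'],(uv[1]-c['cy'])/c['fy'],1.]); o=E[:3,3]
    return o+d*(z-o[2])/d[2]
def depthpts(name,d,mask):
    c=optics.get_calibration(name); v,u=np.nonzero(mask&(d>0)); z=d[v,u]
    P=np.stack([(u-c['cx'])/c['fx']*z,(v-c['cy'])/c['fy']*z,z],1)
    return P@c['extrinsics'][:3,:3].T+c['extrinsics'][:3,3]
E
python3 - <<'E'
from h import *
for n in ['top','scene']:
    im,d=optics.get_image(n)
    for l,z in [('door_push',.042),('door_hinge',.045),('cabinet',0),('rail_mouth',.011),('tray',0),('tray_tab',.042),('tray_grip',.042),('pocket0',.005),('pocket5',.005),('knob0',0),('wax_tin',0),('oil_brush',0.005),('turned_bowl',0)]:
        r=nets.place_of(n,l)
        for q in r[:7]: print(n,l,round(q['confidence'],2),np.round(q['uv'],1),np.round(ray(n,q['uv'],z),4))
print(manip.sense()['clock'])
im=cv2.imread('pics/top0.png'); cv2.imwrite('pics/t1.png',cv2.resize(im[90:270,290:440],None,fx=4,fy=4,interpolation=cv2.INTER_CUBIC)[:600]); cv2.imwrite('pics/t2.png',cv2.resize(im[90:200,160:280],None,fx=5,fy=5,interpolation=cv2.INTER_CUBIC))
E
```

```text
top door_push 0.58 [251.5 180. ] [0.6146 0.0746 0.042 ]
top door_push 0.27 [353.1 231.3] [ 0.4843 -0.1737  0.042 ]
top door_hinge 0.9 [181.3 186.4] [0.6007 0.2496 0.045 ]
top cabinet 0.78 [218.5 183.2] [0.6121 0.1623 0.    ]
top cabinet 0.28 [373.8 165.5] [ 0.6527 -0.2426  0.    ]
top cabinet 0.28 [368.3 129.4] [ 0.7486 -0.2321  0.    ]
top rail_mouth 0.72 [213.7 173.9] [0.6353 0.1733 0.011 ]
top rail_mouth 0.47 [348.6 250.8] [ 0.4348 -0.1676  0.011 ]
top tray 0.34 [413.4 238. ] [ 0.4644 -0.3359  0.    ]
top tray_tab 0.74 [355.1 199.5] [ 0.5624 -0.1813  0.042 ]
top tray_tab 0.6 [297.7 115.8] [ 0.7764 -0.0441  0.042 ]
top tray_grip 0.77 [359.2 233.5] [ 0.4788 -0.1884  0.042 ]
top tray_grip 0.67 [415.7 202.3] [ 0.5535 -0.3301  0.042 ]
top tray_grip 0.23 [342.1 216.8] [ 0.5202 -0.1479  0.042 ]
top pocket0 0.83 [364.8 229.4] [ 0.4879 -0.2119  0.005 ]
top pocket0 0.78 [344.3 229.5] [ 0.4882 -0.1597  0.005 ]
top pocket0 0.74 [338.6 212.8] [ 0.531  -0.1465  0.005 ]
top pocket0 0.58 [368.1 247.8] [ 0.4413 -0.2185  0.005 ]
top pocket0 0.55 [345.9 252.1] [ 0.4312 -0.1619  0.005 ]
top pocket0 0
[... 2066 characters left out ...]
scene pocket5 0.83 [175.5 200.8] [ 0.494  -0.1632  0.005 ]
scene pocket5 0.69 [159.3 202.6] [ 0.4852 -0.2125  0.005 ]
scene pocket5 0.65 [171.6 189.1] [ 0.4267 -0.1616  0.005 ]
scene knob0 0.56 [118.1 209.3] [ 0.4672 -0.3368  0.    ]
scene knob0 0.55 [209.1 220.9] [ 0.621 -0.09   0.   ]
scene knob0 0.5 [192.7 228.8] [ 0.6387 -0.1442  0.    ]
scene knob0 0.49 [119.5 225.7] [ 0.5487 -0.3415  0.    ]
scene knob0 0.44 [157.9 240.1] [ 0.6513 -0.2475  0.    ]
scene wax_tin 0.67 [167.9 199.5] [ 0.4718 -0.1834  0.    ]
scene wax_tin 0.55 [237.8 254.1] [ 0.7841 -0.0557  0.    ]
scene oil_brush 0.91 [170.3 261.8] [ 0.7532 -0.2325  0.005 ]
scene turned_bowl 0.74 [364.5 184.5] [0.6221 0.444  0.    ]
1.5
```

View pics/t1.png

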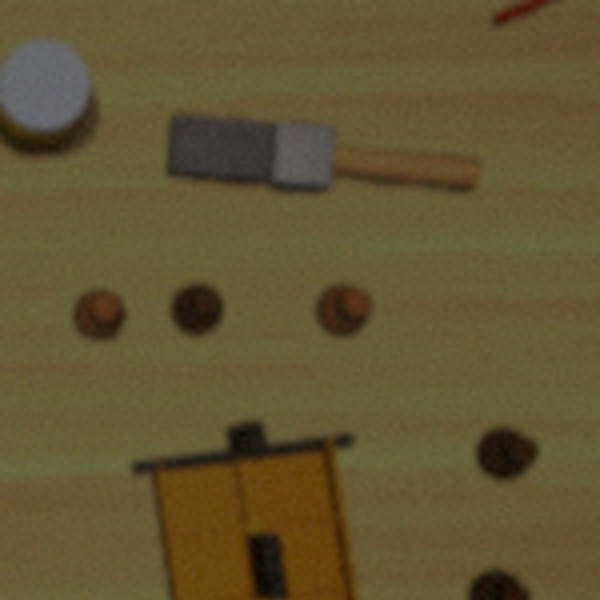

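View pics/t2.png

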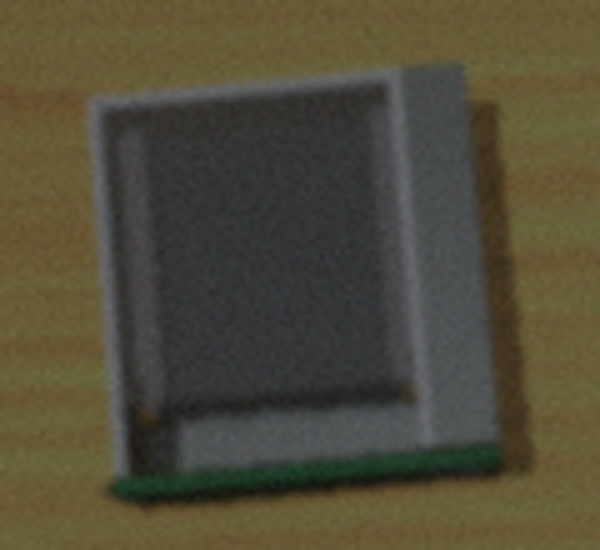

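```bash
cat > loc.py <<'E'
from h import *
from scipy import ndimage
def comps(n,d,z0,z1,mn=3,reg=(.3,.8,-.45,.5)):
    c=optics.get_calibration(n);H,W=d.shape
    P=depthpts(n,d,np.ones_like(d,bool)); m=np.zeros(d.shape,bool); v,u=np.nonzero(d>0)
    ok=(P[:,2]>z0)&(P[:,2]<z1)&(P[:,0]>reg[0])&(P[:,0]<reg[1])&(P[:,1]>reg[2])&(P[:,1]<reg[3])
    m[v[ok],u[ok]]=1
    Q=np.zeros(d.shape+(3,));Q[v,u]=P
    L,k=ndimage.label(m)
    for i in range(1,k+1):
        p=Q[L==i]
        if len(p)>=mn: print(n,len(p),'mean',np.round(p.mean(0),4),'min',np.round(p.min(0),3),'max',np.round(p.max(0),3))
    return Q
if __name__=='__main__':
    for n in ['top','scene']:
        im,d=optics.get_image(n)
        if n=='top':
            P=depthpts(n,d,np.ones_like(d,bool)); b=P[(abs(P[:,2])<.015)&(P[:,0]>.4)&(P[:,0]<.75)&(abs(P[:,1])<.35)]; print('bench',b[:,2].mean(),b[:,2].std())
        print('low');comps(n,d,.008,.3)
        print('hi');comps(n,d,.03,.3)
E
python3 loc.py
```

```text
bench 0.0007238730862953688 0.0027901067443943895
low
top 511 mean [ 0.7744 -0.0477  0.053 ] min [ 0.752 -0.08   0.008] max [ 0.8   -0.018  0.065]
top 5543 mean [0.7044 0.1549 0.065 ] min [0.593 0.054 0.008] max [0.8   0.258 0.073]
top 925 mean [ 0.7472 -0.2168  0.0181] min [ 0.726 -0.334  0.008] max [ 0.776 -0.134  0.027]
top 1247 mean [0.6303 0.4432 0.0294] min [0.574 0.378 0.008] max [0.682 0.486 0.056]
top 119 mean [ 0.6483 -0.1482  0.0231] min [ 0.635 -0.166  0.009] max [ 0.664 -0.135  0.043]
top 128 mean [ 0.6467 -0.241   0.0234] min [ 0.632 -0.258  0.008] max [ 0.663 -0.229  0.045]
top 124 mean [ 0.6455 -0.0855  0.022 ] min [ 0.631 -0.101  0.008] max [ 0.663 -0.073  0.043]
top 1025 mean [ 0.4938 -0.1837  0.0207] min [ 0.405 -0.249  0.008] max [ 0.573 -0.108  0.059]
top 139 mean [ 0.5536 -0.3391  0.0233] min [ 0.538 -0.354  0.008] max [ 0.569 -0.327  0.044]
top 138 mean [ 0.4643 -0.3306  0.0235] min [ 0.447 -0.346  0.008] max [ 0.48  -0.319  0.045]
hi
top 457 mean [ 0.7759 -0.0484  0.057 ] min [ 0.753 -0.08   0.031] max [ 0.8   -0.019  0.065]
top 5426 mean [0.7063 0.1545 0.0659
[... 2288 characters left out ...]
n [ 0.456 -0.345  0.031] max [ 0.473 -0.329  0.043]
scene 48 mean [ 0.5688 -0.1765  0.0452] min [ 0.555 -0.183  0.03 ] max [ 0.576 -0.17   0.059]
scene 37 mean [ 0.6496 -0.0905  0.0379] min [ 0.637 -0.098  0.03 ] max [ 0.658 -0.081  0.043]
scene 34 mean [ 0.556  -0.345   0.0385] min [ 0.547 -0.353  0.03 ] max [ 0.565 -0.336  0.043]
scene 37 mean [ 0.6521 -0.1532  0.0384] min [ 0.641 -0.161  0.031] max [ 0.66  -0.145  0.043]
scene 42 mean [ 0.6498 -0.2465  0.0378] min [ 0.638 -0.255  0.03 ] max [ 0.657 -0.238  0.044]
scene 266 mean [ 0.7817 -0.0561  0.0583] min [ 0.755 -0.084  0.031] max [ 0.8   -0.021  0.065]
scene 4 mean [0.7992 0.1313 0.0394] min [0.799 0.129 0.037] max [0.8   0.135 0.041]
```

Emit:
step_arm:
  motion: [0.315, 0.63, 0, 0, 0, -0.22, 1, 0.315, 0.63, 0, 0, 0, -0.22, 1, 0.315, 0.63, 0, 0, 0, -0.22, 1, 0.315, 0.63, 0, 0, 0, -0.22, 1, 0.315, 0.63, 0, 0, 0, -0.22, 1, 0.315, 0.63, 0, 0, 0, -0.22, 1, 0.315, 0.63, 0, 0, 0, -0.22, 1, 0.315, 0.63, 0, 0, 0, -0.22, 1]

```text
clock: 2.6
tool_pos: [0.3198, -0.22, 0.2315]
eef_rot: [0.0, 0.996, 0.093, 0.0]
wrist_force: [1.8, -0.0, 0.0]
width: 0.0002
```

Run:
```python
from h import *
print(optics.get_calibration('wrist'))
snap('wrist','w1.png')
```

```text
{'fx': 297.3186396354542, 'fy': 297.3186396354542, 'cx': 252.40408782400053, 'cy': 192.76805708589413, 'extrinsics': array([[ 0.18709817, -0.93922664, -0.2878326 ,  0.39303969],
       [-0.98233917, -0.17828665, -0.05677706, -0.2065249 ],
       [ 0.00200982,  0.29337212, -0.95599621,  0.37415348],
       [ 0.        ,  0.        ,  0.        ,  1.        ]])}
```

View pics/w1.png

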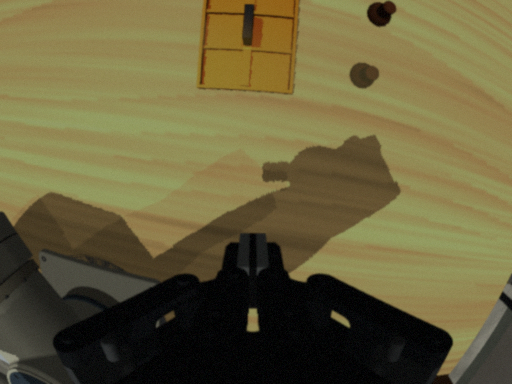

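Emit:
step_arm:
  motion: [0.315, 0.63, 0, 0, 0, -0.22, 1, 0.315, 0.63, 0, 0, 0, -0.22, 1, 0.315, 0.63, 0, 0, 0, -0.22, 1, 0.315, 0.63, 0, 0, 0, -0.22, 1, 0.315, 0.63, 0, 0, 0, -0.22, 1, 0.315, 0.63, 0, 0, 0, -0.22, 1, 0.315, 0.63, 0, 0, 0, -0.22, 1, 0.315, 0.63, 0, 0, 0, -0.22, 1]

```text
clock: 3.65
tool_pos: [0.4711, 0.0825, 0.2314]
eef_rot: [0.0, 0.999, 0.032, 0.0]
wrist_force: [0.4, -0.3, 0.0]
width: 0.0002
```

```bash
cat >> h.py <<'E'
def wdirs(uv,c):
    uv=np.atleast_2d(np.asarray(uv,float)); a=np.stack([uv[:,0]-c['cx'],uv[:,1]-c['cy']],1)/c['fx']
    r=np.linalg.norm(a,axis=1)+1e-12
    D=np.stack([a[:,0]/r*np.sin(r),a[:,1]/r*np.sin(r),np.cos(r)],1)
    return D
def wray(uv,z,c=None):
    c=c or optics.get_calibration('wrist'); E=c['extrinsics']; d=wdirs(uv,c)@E[:3,:3].T; o=E[:3,3]
    return o+d*((z-o[2])/d[:,2])[:,None]
def wcloud(d,c=None):
    c=c or optics.get_calibration('wrist'); E=c['extrinsics']; H,W=d.shape
    v,u=np.mgrid[:H,:W]; D=wdirs(np.stack([u.ravel(),v.ravel()],1),c); D=D*(d.ravel()/D[:,2])[:,None]
    P=D@E[:3,:3].T+E[:3,3]; P[d.ravel()<=0]=np.nan
    return P.reshape(H,W,3)
E
python3 - <<'E'
from h import *
im,d=snap('wrist','w2.png'); P=wcloud(d)
for l,z in [('door_push',.042),('door_hinge',.045),('cabinet',0),('rail_mouth',.011)]:
    for q in nets.place_of('wrist',l)[:3]:
        u,v=np.round(q['uv']).astype(int); print(l,round(q['confidence'],2),q['uv'],wray(q['uv'],z)[0].round(4),P[v,u].round(4))
g=(im[...,1]>im[...,0]*1.4)&(im[...,1]>im[...,2]*1.1)&(P[...,2]>.03)
Q=P[g]; print(len(Q),np.nanmin(Q,0),np.nanmax(Q,0))
T=Q[Q[:,2]>.062]; k=np.polyfit(T[:,1],T[:,0],1); print('top edge slope',k, T[:,0].mean(),T[:,1].mean(),len(T))
E
```

```text
door_push 0.92 [266.9, 55.5] [0.6021 0.0761 0.042 ] [0.6051 0.077  0.028 ]
door_hinge 0.89 [121.6, 59.9] [0.5941 0.2411 0.045 ] [0.5936 0.2343 0.0654]
cabinet 0.72 [190.6, 53.0] [0.6069 0.167  0.    ] [0.5994 0.1572 0.0624]
cabinet 0.35 [427.2, 54.3] [ 0.6473 -0.1506  0.    ] [ 0.6465 -0.1383  0.0124]
rail_mouth 0.66 [192.4, 30.9] [0.6336 0.1638 0.011 ] [0.6388 0.1714 0.0012]
7085 [-0.06590852 -0.1797741   0.0302132 ] [0.61594001 0.64067944 0.3349709 ]
top edge slope [0.47564378 0.46027018] 0.5072907552694548 0.09885669751288817 6840
```

View pics/w2.png

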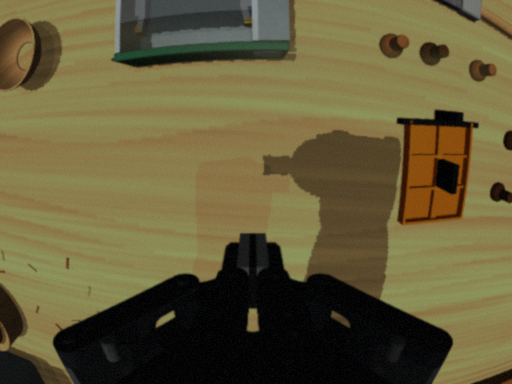

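Emit:
step_arm:
  motion: [0.375, -0.02, -0.8, 0, 0, 0, 1, 0.375, -0.02, -0.8, 0, 0, 0, 1, 0.375, -0.02, -0.8, 0, 0, 0, 1, 0.375, -0.02, -0.8, 0, 0, 0, 1, 0, 0, 0, 0, 0, 0, 1, 0.12, 0, 0, 0, 0, 0, 1, 0.12, 0, 0, 0, 0, 0, 1, 0.12, 0, 0, 0, 0, 0, 1]

```text
clock: 4.9
tool_pos: [0.5832, 0.0763, 0.041]
eef_rot: [0.0, 0.999, 0.033, 0.001]
wrist_force: [-1.0, -0.6, -0.6]
width: 0.0
```

Emit:
step_arm:
  motion: [0.05, 0, 0, 0, 0, 0, 1, 0.05, 0, 0, 0, 0, 0, 1, 0.05, 0, 0, 0, 0, 0, 1, 0.05, 0, 0, 0, 0, 0, 1, 0.035, 0, 0, 0, 0, 0, 1, 0, 0, 0, 0, 0, 0, 1, 0, 0, 0, 0, 0, 0, 1, 0, 0, 0, 0, 0, 0, 1]

```text
clock: 5.9
tool_pos: [0.596, 0.0765, 0.0392]
eef_rot: [-0.0, 0.999, 0.033, -0.0]
wrist_force: [-2.2, 1.9, 0.4]
width: 0.0001
```

Emit:
step_arm:
  motion: [0.035, 0, 0, 0, 0, 0, 1, 0.035, 0, 0, 0, 0, 0, 1, 0.035, 0, 0, 0, 0, 0, 1, 0, 0, 0, 0, 0, 0, 1, 0, 0, 0, 0, 0, 0, 1, 0, 0, 0, 0, 0, 0, 1, 0, 0, 0, 0, 0, 0, 1, 0, 0, 0, 0, 0, 0, 1]

```text
clock: 6.9
tool_pos: [0.6017, 0.0764, 0.0391]
eef_rot: [-0.0, 0.999, 0.033, -0.001]
wrist_force: [-6.7, 2.1, 3.7]
width: 0.0001
```

Emit:
step_arm:
  motion: [0.04, 0, 0, 0, 0, 0, 1, 0, 0, 0, 0, 0, 0, 1, 0, 0, 0, 0, 0, 0, 1, -0.7, 0, 0.3, 0, 0, 0, 1, -0.7, 0, 0.7, 0, 0, 0, 1, -0.7, 0, 0.7, 0, 0, 0, 1, 0, -0.4, 0.8, 0, 0, 0, 0.5, 0, -0.4, 0.8, 0, 0, 0, 0.5]

```text
clock: 7.9
tool_pos: [0.4791, 0.0276, 0.2396]
eef_rot: [0.001, 0.999, 0.033, 0.001]
wrist_force: [1.7, -0.4, 0.2]
width: 0.0359
```

Run:
```python
from h import *
snap('top','t3.png')
```

```text
(no output)
```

View pics/t3.png

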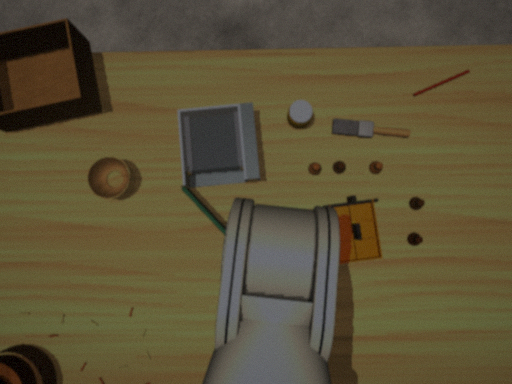

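Emit:
step_arm:
  motion: [0, -0.88, 0, 0, 0, 0.3, 0.2, 0, -0.88, 0, 0, 0, 0.3, 0.2, 0, -0.88, 0, 0, 0, 0.3, 0.2, 0, -0.88, 0, 0, 0, 0, 0.2, 0, 0, 0, 0, 0, 0, 0.2, 0, 0, 0, 0, 0, 0, 0.2, 0, 0, 0, 0, 0, 0, 0.2, 0, 0, 0, 0, 0, 0, 0.2]

```text
clock: 8.95
tool_pos: [0.4792, -0.1819, 0.2376]
eef_rot: [0.0, 0.998, 0.065, 0.0]
wrist_force: [-0.9, 0.5, 0.6]
width: 0.0683
```

```bash
cat > tr.py <<'E'
from h import *
def tray(fn='wt.png'):
    im,d=snap('wrist',fn); P=wcloud(d)
    for l,z in [('tray_tab',.042),('tray_grip',.042),('knob0',.0)]:
        for q in nets.place_of('wrist',l)[:6]:
            print(l,round(q['confidence'],2),np.round(q['uv']),wray(q['uv'],z)[0].round(4))
    return im,P
if __name__=='__main__':
    s=manip.sense(); print(s['clock'],s['tool_pos'],s['width'])
    im,P=tray('w3.png')
    snap('top','t4.png')
    m=(P[...,2]>.045)&(P[...,2]<.062)&(P[...,1]<.1)
    n,L=cv2.connectedComponents(m.astype(np.uint8))
    for i in range(1,n):
        k=L==i
        if k.sum()>40:
            p=P[k]; r=cv2.minAreaRect((p[:,:2]*1000).astype(np.float32)); print(k.sum(),p.mean(0).round(4),r)
E
python3 tr.py
```

```text
8.95 [ 0.47920152 -0.18191276  0.23755565] 0.06827205827534176
tray_tab 0.82 [256.  94.] [ 0.5658 -0.1764  0.042 ]
tray_grip 0.8 [255. 165.] [ 0.484  -0.1861  0.042 ]
tray_grip 0.75 [38. 58.] [0.6014 0.1224 0.042 ]
knob0 0.84 [319.  44.] [ 0.6445 -0.2477  0.    ]
knob0 0.8 [242.  31.] [ 0.646 -0.148  0.   ]
knob0 0.72 [377. 127.] [ 0.5513 -0.3436  0.    ]
knob0 0.67 [359. 189.] [ 0.4622 -0.3355  0.    ]
knob0 0.61 [197.  31.] [ 0.6413 -0.0913  0.    ]
325 [0.6429 0.0556 0.0536] ((644.7530517578125, 55.74648666381836), (7.592250347137451, 59.17833709716797), 89.55876159667969)
140 [ 0.5649 -0.1757  0.0549] ((564.8817749023438, -175.7602996826172), (13.251405715942383, 10.778368949890137), 7.444839000701904)
312 [ 0.4844 -0.1853  0.0547] ((483.71624755859375, -185.48919677734375), (38.665557861328125, 9.099321365356445), 7.4345245361328125)
179 [0.0661 0.0252 0.0522] ((63.0155029296875, 29.8756103515625), (12.680192947387695, 75.97587585449219), 28.356008529663086)
```

View pics/w3.png

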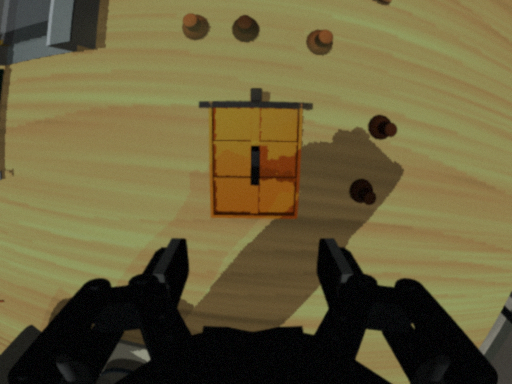

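View pics/t4.png

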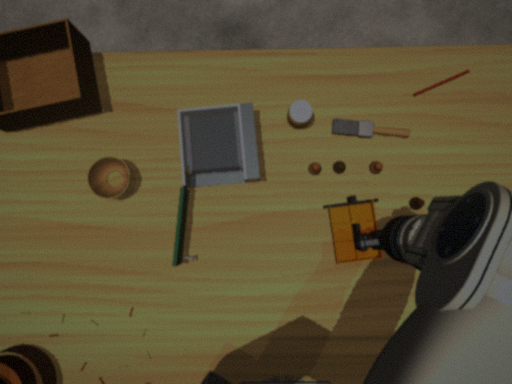

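Emit:
step_arm:
  motion: [0.08, -0.06, -0.9, 0, 0, 0, 0.35, 0, 0, -0.9, 0, 0, 0, 0.35, 0, 0, -0.9, 0, 0, 0, 0.35, 0, 0, -0.7, 0, 0, 0, 0.35, 0, 0, -0.16, 0, 0, 0, 0.4, 0, 0, 0, 0, 0, 0, 1, 0, 0, 0, 0, 0, 0, 1, 0, 0, 0, 0, 0, 0, 1]
  force: 60

```text
clock: 10.2
tool_pos: [0.4848, -0.1868, 0.0255]
eef_rot: [0.001, 0.998, 0.064, 0.001]
wrist_force: [0.4, 1.9, 7.2]
width: 0.0088
```

Emit:
step_arm:
  motion: [0, 0, 0.3, 0, 0, 0, 1, 0, 0, 0.6, 0, 0, 0, 1, 0, 0.14, 0.6, 0, 0, 1, 1, 0, 0.14, 0, 0, 0, 1, 1, 0, 0.14, 0, 0, 0, 1, 1, 0, 0.14, 0, 0, 0, 1, 1, 0, 0.14, 0, 0, 0, 1, 1, 0, 0.14, 0, 0, 0, 1, 1]

```text
clock: 11.2
tool_pos: [0.4839, -0.1359, 0.1145]
eef_rot: [0.0, 0.963, 0.271, 0.0]
wrist_force: [0.1, -0.2, -1.6]
width: 0.0089
```

Run:
```python
from h import *
im,d=snap('top','t5.png'); snap('wrist','w5.png')
c=optics.get_calibration('top')
Q=np.full(d.shape+(3,),np.nan);v,u=np.nonzero(d>0);Q[v,u]=depthpts('top',d,d>0)
m=(Q[...,2]>.05)&(Q[...,0]>.58)&(Q[...,1]>.03)&(Q[...,1]<.3)&(Q[...,2]<.08)
n,L=cv2.connectedComponents(m.astype(np.uint8)); k=L==np.argmax([(L==i).sum()*(i>0) for i in range(n)])
p=Q[k]; print(k.sum(),cv2.minAreaRect((p[:,:2]*1000).astype(np.float32)))
# right outer edge & front edge fits
vs=np.unique(np.nonzero(k)[0]); R=[];Lf=[]
for r in vs[6:-12]:
    us=np.nonzero(k[r])[0]; R.append(ray('top',[us.max()+.5,r],.066)); Lf.append(ray('top',[us.min()-.5,r],.066))
R=np.array(R);Lf=np.array(Lf)
for X in (R,Lf): 
    f=np.polyfit(X[:,0],X[:,1],1); print('side slope dy/dx',f, X[:,0].min(),X[:,0].max(), 'y at .7',np.polyval(f,.7))
F=[];B=[]
us=np.unique(np.nonzero(k)[1])
for cc in us[8:-6]:
    rs=np.nonzero(k[:,cc])[0]; F.append(ray('top',[cc,rs.max()+.5],.066)); B.append(ray('top',[cc,rs.min()-.5],.066))
F=np.array(F);B=np.array(B)
for X in (F,B):
    f=np.polyfit(X[:,1],X[:,0],1); print('front slope dx/dy',f,'x at y=.1,.15,.2',np.polyval(f,[.1,.15,.2])); print(X[::8].round(3).tolist())
```

```text
5068 ((694.0657958984375, 158.743408203125), (213.55442810058594, 195.93519592285156), 4.664704322814941)
side slope dy/dx [-0.14633544  0.17054809] 0.609218770587343 0.7912187920171823 y at .7 0.06811328476387572
side slope dy/dx [0.07323865 0.19800649] 0.6093558657831968 0.7940428829656984 y at .7 0.24927353982482964
front slope dx/dy [0.02618981 0.63307394] x at y=.1,.15,.2 [0.63569293 0.63700242 0.63831191]
[[0.581, 0.236, 0.066], [0.637, 0.217, 0.066], [0.639, 0.197, 0.066], [0.642, 0.177, 0.066], [0.644, 0.158, 0.066], [0.644, 0.138, 0.066], [0.646, 0.119, 0.066], [0.648, 0.099, 0.066], [0.616, 0.08, 0.066]]
front slope dx/dy [-0.0733446   0.81174712] x at y=.1,.15,.2 [0.80441266 0.80074543 0.7970782 ]
[[0.793, 0.237, 0.066], [0.795, 0.217, 0.066], [0.797, 0.197, 0.066], [0.799, 0.177, 0.066], [0.802, 0.157, 0.066], [0.801, 0.138, 0.066], [0.803, 0.118, 0.066], [0.806, 0.098, 0.066], [0.808, 0.078, 0.066]]
```

View pics/t5.png

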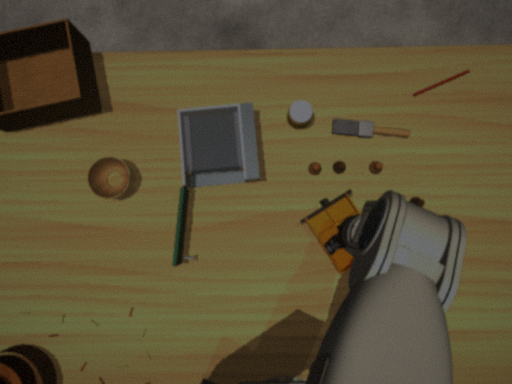

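View pics/w5.png

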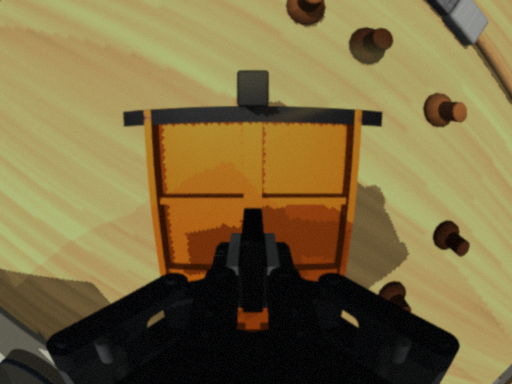

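Emit:
step_arm:
  motion: [0.008, 0.15, 0, 0, 0, 1, 1, 0.008, 0.15, 0, 0, 0, 1, 1, 0.008, 0.15, 0, 0, 0, 1, 1, 0.008, 0.15, 0, 0, 0, 1, 1, 0.008, 0.15, 0, 0, 0, 1, 1, 0.008, 0.15, 0, 0, 0, 1, 1, 0.008, 0.15, 0, 0, 0, 1, 1, 0.008, 0.15, 0, 0, 0, 1, 1]

```text
clock: 12.3
tool_pos: [0.4878, -0.0641, 0.1142]
eef_rot: [0.0, 0.851, 0.525, 0.0]
wrist_force: [-0.2, -0.1, -1.9]
width: 0.009
```

Emit:
step_arm:
  motion: [0.008, 0.15, 0, 0, 0, 1, 1, 0.008, 0.15, 0, 0, 0, 1, 1, 0.008, 0.15, 0, 0, 0, 1, 1, 0.008, 0.15, 0, 0, 0, 1, 1, 0.008, 0.15, 0, 0, 0, 1, 1, 0.008, 0.15, 0, 0, 0, 1, 1, 0.008, 0.15, 0, 0, 0, 1, 1, 0.008, 0.15, 0, 0, 0, 1, 1]

```text
clock: 13.3
tool_pos: [0.4917, 0.0079, 0.1142]
eef_rot: [0.0, 0.673, 0.739, 0.0]
wrist_force: [-0.5, -0.2, -3.3]
width: 0.0089
```

Emit:
step_arm:
  motion: [0.008, 0.15, 0, 0, 0, 1, 1, 0.008, 0.15, 0, 0, 0, 1, 1, 0.008, 0.15, 0, 0, 0, 1, 1, 0.008, 0.15, 0, 0, 0, 1, 1, 0.008, 0.15, 0, 0, 0, 1, 1, 0.008, 0.15, 0, 0, 0, 1, 1, 0.008, 0.15, 0, 0, 0, 1, 1, 0.008, 0.15, 0, 0, 0, 1, 1]

```text
clock: 14.3
tool_pos: [0.4956, 0.0799, 0.1142]
eef_rot: [0.0, 0.444, 0.896, 0.0]
wrist_force: [-0.6, -0.3, -2.2]
width: 0.0093
```

Emit:
step_arm:
  motion: [0.008, 0.15, 0, 0, 0, 1, 1, 0.008, 0.15, 0, 0, 0, 1, 1, 0.008, 0.15, 0, 0, 0, 1, 1, 0.008, 0.15, 0, 0, 0, 1, 1, 0.008, 0.15, 0, 0, 0, 1, 1, 0.008, 0.15, 0, 0, 0, 1, 1, 0.008, 0.15, 0, 0, 0, 1, 1, 0.008, 0.15, 0, 0, 0, 1, 1]

```text
clock: 15.3
tool_pos: [0.4995, 0.152, 0.1142]
eef_rot: [0.0, 0.179, 0.984, 0.0]
wrist_force: [0.2, 0.2, -3.7]
width: 0.0088
```

Emit:
step_arm:
  motion: [0, 0.05, 0, 0, 0, 1, 1, 0, 0, 0, 0, 0, 1, 1, 0, 0, 0, 0, 0, 1, 1, 0, 0, 0, 0, 0, 1, 1, 0, 0, 0, 0, 0, 1, 1, 0, 0, -0.4, 0, 0, 1, 1, 0, 0, -0.4, 0, 0, 0.2, 1, 0, 0, -0.4, 0, 0, 0, 1]

```text
clock: 16.3
tool_pos: [0.4996, 0.1547, 0.0416]
eef_rot: [0.001, -0.035, 0.999, -0.0]
wrist_force: [0.4, 0.3, -3.1]
width: 0.0087
```

Run:
```python
from h import *
snap('wrist','w6.png');snap('top','t6.png')
```

```text
(no output)
```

View pics/w6.png

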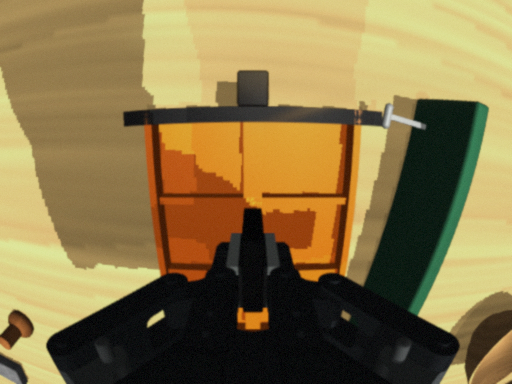

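View pics/t6.png

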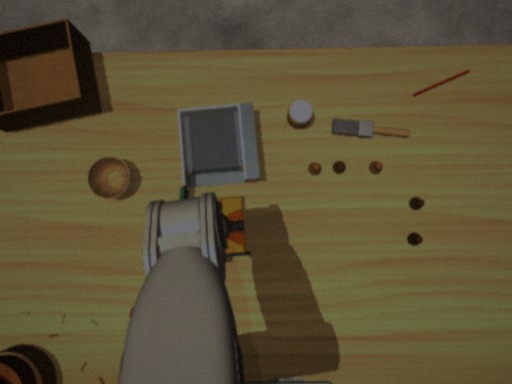

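Emit:
step_arm:
  motion: [0.2, 0.015, 0, 0, 0, 0, 1, 0.2, 0.015, 0, 0, 0, 0, 1, 0, 0, -0.15, 0, 0, 0, 1, 0, 0, -0.11, 0, 0, 0, 1, 0, 0, 0, 0, 0, 0, 0.6, 0, 0, 0, 0, 0, 0, 0.6, 0, 0, 0.4, 0, 0, 0, 0.6, 0, 0, 0.8, 0, 0, 0, 0.6]

```text
clock: 17.4
tool_pos: [0.522, 0.1566, 0.0977]
eef_rot: [-0.002, -0.036, 0.999, -0.0]
wrist_force: [0.4, 0.3, -0.8]
width: 0.0337
```

Emit:
step_arm:
  motion: [0, 0, 0.8, 0, 0, 0, 0.5, -0.5, 0, 0.8, 0, 0, 0, 0.5, -0.5, -0.3, 0.5, 0, 0, 0, 0.4, 0, -0.6, 0.3, 0, 0, 0, 0.3, 0, -0.6, 0, 0, 0, 0, 0.3, 0, 0, 0, 0, 0, 0, 0.3, 0, 0, 0, 0, 0, 0, 0.3, 0, 0, 0, 0, 0, 0, 0.3]

```text
clock: 18.4
tool_pos: [0.4631, 0.0674, 0.242]
eef_rot: [-0.0, -0.036, 0.999, 0.0]
wrist_force: [-0.1, -0.2, 0.4]
width: 0.0594
```

Run:
```python
from h import *
im,d=snap('wrist','w7.png');snap('top','t7.png'); P=wcloud(d); s=manip.sense();print(s['tool_pos'])
np.save('P7.npy',P)
for l,z in [('tray_tab',.042),('tray_grip',.042),('rail_mouth',.011),('door_hinge',.045),('cabinet',0),('latch_tip',.026)]:
    for q in nets.place_of('wrist',l)[:3]: print(l,round(q['confidence'],2),np.round(q['uv']),wray(q['uv'],z)[0].round(4))
```

```text
[0.4630981  0.06743536 0.24195036]
tray_tab 0.98 [325. 155.] [0.4397 0.1517 0.042 ]
tray_grip 0.83 [320. 220.] [0.5223 0.1569 0.042 ]
tray_grip 0.31 [337. 178.] [0.4661 0.1699 0.042 ]
rail_mouth 0.64 [309. 285.] [0.6444 0.1662 0.011 ]
rail_mouth 0.38 [376. 148.] [0.4282 0.2295 0.011 ]
door_hinge 0.78 [372. 274.] [0.6011 0.2471 0.045 ]
door_hinge 0.41 [112. 264.] [ 0.6149 -0.1263  0.045 ]
door_hinge 0.27 [313. 208.] [0.5061 0.1447 0.045 ]
cabinet 0.75 [310. 262.] [0.6085 0.1642 0.    ]
latch_tip 0.56 [374. 146.] [0.4235 0.22   0.026 ]
latch_tip 0.52 [307. 261.] [0.5926 0.1525 0.026 ]
latch_tip 0.31 [334. 178.] [0.471  0.1711 0.026 ]
```

View pics/w7.png

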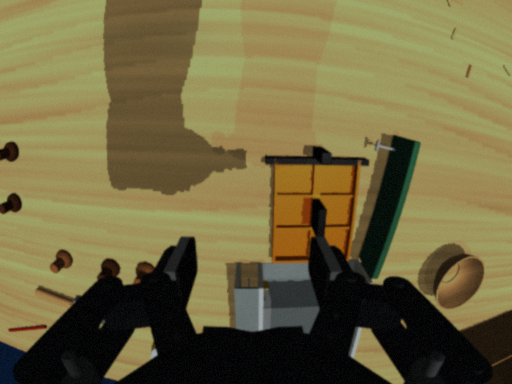

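View pics/t7.png

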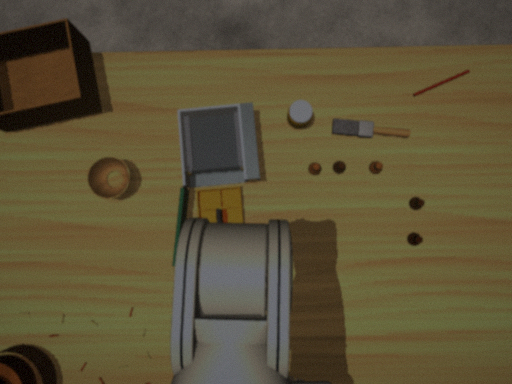

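Emit:
step_arm:
  motion: [0.38, -0.33, -0.15, 0, 0, -1, 0.25, 0.38, -0.33, -0.15, 0, 0, -1, 0.25, 0.38, -0.33, -0.15, 0, 0, -1, 0.25, 0.38, -0.33, -0.15, 0, 0, -1, 0.25, 0.38, -0.33, -0.15, 0, 0, -1, 0.25, 0.38, -0.33, -0.15, 0, 0, -1, 0.25, 0.38, -0.33, -0.15, 0, 0, -1, 0.25, 0.38, -0.33, -0.15, 0, 0, -1, 0.25]

```text
clock: 19.8
tool_pos: [0.6463, -0.0923, 0.1696]
eef_rot: [-0.0, 0.242, 0.97, 0.0]
wrist_force: [-0.1, 0.6, 0.3]
width: 0.0638
```

Emit:
step_arm:
  motion: [0, 0, 0, 0, 0, -1, 0.25, 0, 0, 0, 0, 0, -1, 0.25, 0, 0, 0, 0, 0, -1, 0.25, 0, 0, 0, 0, 0, -1, 0.25, 0, 0, 0, 0, 0, -1, 0.25, 0, 0, 0, 0, 0, -1, 0.25, 0, 0, 0, 0, 0, -1, 0.25, 0, 0, 0, 0, 0, -1, 0.25]

```text
clock: 20.8
tool_pos: [0.6456, -0.0916, 0.1699]
eef_rot: [-0.0, 0.5, 0.866, -0.0]
wrist_force: [-0.5, -0.7, -0.5]
width: 0.0636
```

```bash
cat > kn.py <<'E'
from h import *
import sys
def knobs(fn='wk.png'):
    s=manip.sense(); im,d=snap('wrist',fn); P=wcloud(d); print('t',s['clock'],'tcp',s['tool_pos'].round(4),'w',round(s['width'],4))
    for q in nets.place_of('wrist','knob0')[:6]:
        g=wray(q['uv'],0)[0]; m=(P[...,2]>.033)&(P[...,2]<.05)&(np.hypot(P[...,0]-g[0],P[...,1]-g[1])<.025)
        r=''
        if m.sum()>20:
            c,_=cv2.minEnclosingCircle((P[m][:,:2]*1000).astype(np.float32)); sel=P[m&(P[...,2]>.038)]; r=(np.round(c,1), sel.mean(0).round(4) if len(sel) else None, m.sum())
        print(round(q['confidence'],2),np.round(q['uv']),g.round(4),r)
knobs(sys.argv[1])
E
python3 kn.py w8.png
```

```text
t 20.8 tcp [ 0.6456 -0.0916  0.1699] w 0.0636
0.96 [198. 278.] [ 0.653  -0.2423  0.    ] (array([ 646.3, -244.7]), array([ 0.6488, -0.2442,  0.0401]), np.int64(122))
0.92 [ 58. 260.] [ 0.4645 -0.339   0.    ] (array([ 461.4, -334.3]), array([ 0.462 , -0.3336,  0.0402]), np.int64(121))
0.88 [254. 170.] [ 0.6447 -0.0879  0.    ] (array([645.7, -88.1]), array([ 0.6456, -0.088 ,  0.04  ]), np.int64(292))
0.81 [229. 218.] [ 0.6477 -0.1503  0.    ] (array([ 648.3, -151.6]), array([ 0.6481, -0.151 ,  0.0402]), np.int64(258))
```

View pics/w8.png

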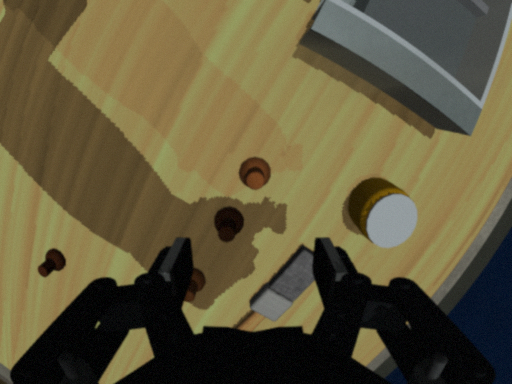

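Emit:
step_arm:
  motion: [0, 0.06, -0.8, 0, 0, 0, 0.35, 0, 0, -0.8, 0, 0, 0, 0.35, 0, 0, -0.8, 0, 0, 0, 0.35, 0, 0, -0.18, 0, 0, 0, 0.4, 0, 0, 0, 0, 0, 0, 1, 0, 0, 0, 0, 0, 0, 1, 0, 0, 0, 0, 0, 0, 1, 0, 0, 0.4, 0, 0, 0, 1]
  force: 40

```text
clock: 21.9
tool_pos: [0.6449, -0.0879, 0.0392]
eef_rot: [-0.001, 0.499, 0.867, -0.0]
wrist_force: [-0.7, -0.4, 0.2]
width: 0.0163
```

Emit:
step_arm:
  motion: [0, 0, 0.8, 0, 0, -0.92, 1, -0.336, 0.6, 0.47, 0, 0, -0.92, 1, -0.336, 0.6, 0, 0, 0, -0.92, 1, -0.336, 0.6, 0, 0, 0, -0.92, 1, -0.336, 0.6, 0, 0, 0, -0.92, 1, -0.336, 0.6, 0, 0, 0, -0.92, 1, -0.336, 0.6, 0, 0, 0, -0.92, 1, 0, 0, -0.7, 0, 0, 0, 1]

```text
clock: 22.9
tool_pos: [0.5256, 0.1304, 0.0767]
eef_rot: [0.002, 0.679, 0.734, 0.003]
wrist_force: [0.9, -0.3, -1.8]
width: 0.0166
```

Run:
```python
from h import *
im,d=snap('wrist','w9.png'); print(manip.sense()['tool_pos'])
for q in nets.place_of('wrist','tray_grip')[:2]+nets.place_of('wrist','tray_tab')[:2]: print(q['confidence'],wray(q['uv'],.042))
```

```text
[0.52263295 0.12910959 0.07008842]
0.66 [[0.52163286 0.15392827 0.042     ]]
0.9 [[0.43975903 0.14930507 0.042     ]]
```

View pics/w9.png

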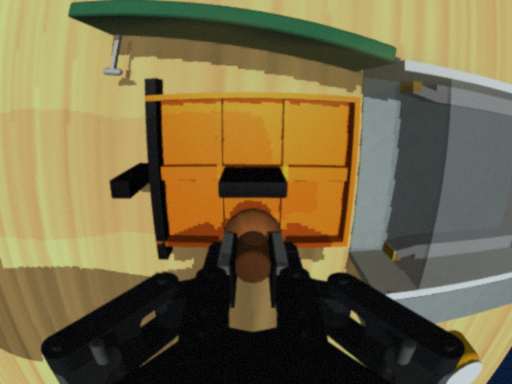

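Emit:
step_arm:
  motion: [0.03, -0.02, -0.5, 0, 0, 0, 1, 0, 0, -0.3, 0, 0, 0, 1, 0, 0, 0, 0, 0, 0, 1, 0, 0, 0, 0, 0, 0, 0.62, 0, 0, 0, 0, 0, 0, 0.62, 0, 0, 0.5, 0, 0, 0, 0.62, 0, 0, 0.9, 0, 0, 0, 0.62, 0.2, -0.6, 0.6, 0, 0, 0, 0.4]

```text
clock: 24.05
tool_pos: [0.5386, 0.0919, 0.1487]
eef_rot: [0.001, 0.678, 0.735, 0.001]
wrist_force: [2.1, -0.8, -0.3]
width: 0.0493
```

Emit:
step_arm:
  motion: [0.37, -0.8, 0, 0, 0, 0, 0.35, 0.37, -0.8, 0, 0, 0, 0, 0.35, 0.37, -0.8, 0, 0, 0, 0, 0.35, 0.37, -0.8, 0, 0, 0, 0, 0.35, 0.37, -0.8, 0, 0, 0, 0, 0.35, 0, 0, 0, 0, 0, 0, 0.35, 0, 0, 0, 0, 0, 0, 0.35, 0, 0, 0, 0, 0, 0, 0.35]

```text
clock: 25.05
tool_pos: [0.6491, -0.1482, 0.1461]
eef_rot: [0.0, 0.679, 0.734, 0.0]
wrist_force: [0.0, 0.9, 0.0]
width: 0.0556
```

```bash
python3 kn.py w10.png
```

```text
t 25.05 tcp [ 0.6491 -0.1482  0.1461] w 0.0556
0.8 [246. 265.] [ 0.65  -0.248  0.   ] (array([ 646.3, -244.8]), array([ 0.6466, -0.2443,  0.0401]), np.int64(266))
0.64 [250. 181.] [ 0.6473 -0.1508  0.    ] (array([ 648.6, -151.2]), array([ 0.6485, -0.1509,  0.04  ]), np.int64(335))
```

View pics/w10.png

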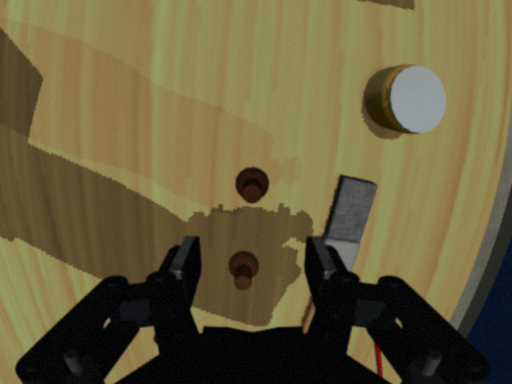

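Emit:
step_arm:
  motion: [0, -0.045, -0.8, 0, 0, 0, 0.4, 0, 0, -0.8, 0, 0, 0, 0.4, 0, 0, -0.5, 0, 0, 0, 0.4, 0, 0, -0.08, 0, 0, 0, 0.4, 0, 0, 0, 0, 0, 0, 1, 0, 0, 0, 0, 0, 0, 1, 0, 0, 0, 0, 0, 0, 1, 0, 0, 0.5, 0, 0, 0, 1]

```text
clock: 26.15
tool_pos: [0.6484, -0.1516, 0.044]
eef_rot: [-0.001, 0.68, 0.734, -0.001]
wrist_force: [0.5, -0.6, 0.4]
width: 0.0165
```

Emit:
step_arm:
  motion: [0, 0, 0.8, 0, 0, 0, 1, -0.212, 0.786, 0.4, 0, 0, 0, 1, -0.212, 0.786, 0, 0, 0, 0, 1, -0.212, 0.786, 0, 0, 0, 0, 1, -0.212, 0.786, 0, 0, 0, 0, 1, -0.212, 0.786, 0, 0, 0, 0, 1, -0.212, 0.786, 0, 0, 0, 0, 1, 0, 0, -0.6, 0, 0, 0, 1]

```text
clock: 27.15
tool_pos: [0.574, 0.1343, 0.0836]
eef_rot: [0.002, 0.678, 0.735, 0.003]
wrist_force: [0.1, 0.2, -1.4]
width: 0.0165
```

Run:
```python
from h import *
im,d=snap('wrist','w11.png'); print(manip.sense()['tool_pos'])
```

```text
[0.571365   0.13269491 0.0774199 ]
```

View pics/w11.png

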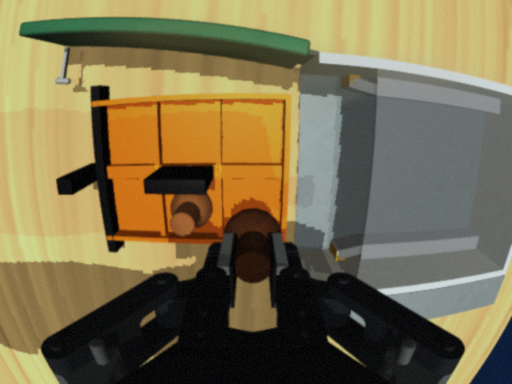

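Emit:
step_arm:
  motion: [0.01, -0.02, -0.6, 0, 0, 0, 1, 0, 0, -0.32, 0, 0, 0, 1, 0, 0, 0, 0, 0, 0, 1, 0, 0, 0, 0, 0, 0, 0.62, 0, 0, 0, 0, 0, 0, 0.62, 0, 0, 0.5, 0, 0, 0, 0.62, 0, 0, 0.9, 0, 0, 0, 0.62, 0.1, -0.6, 0.6, 0, 0, 0, 0.4]

```text
clock: 28.2
tool_pos: [0.5801, 0.0949, 0.1488]
eef_rot: [0.001, 0.679, 0.735, 0.001]
wrist_force: [0.9, -0.4, -0.8]
width: 0.0489
```

Emit:
step_arm:
  motion: [0.162, -0.8, 0, 0, 0, 0, 0.35, 0.162, -0.8, 0, 0, 0, 0, 0.35, 0.162, -0.8, 0, 0, 0, 0, 0.35, 0.162, -0.8, 0, 0, 0, 0, 0.35, 0.162, -0.8, 0, 0, 0, 0, 0.35, 0.162, -0.8, 0, 0, 0, 0, 0.35, 0.162, -0.8, 0, 0, 0, 0, 0.35, 0, 0, 0, 0, 0, 0, 0.35]

```text
clock: 29.2
tool_pos: [0.6478, -0.2458, 0.1455]
eef_rot: [0.001, 0.681, 0.732, -0.0]
wrist_force: [0.4, -0.0, 0.2]
width: 0.0559
```

```bash
python3 kn.py w12.png
```

```text
t 29.2 tcp [ 0.6478 -0.2458  0.1455] w 0.0559
0.86 [256. 178.] [ 0.6509 -0.2409  0.    ] (array([ 646.2, -243.1]), array([ 0.6462, -0.2427,  0.0401]), np.int64(337))
0.8 [ 93. 241.] [ 0.4623 -0.3323  0.    ] (array([ 462.6, -333. ]), array([ 0.4625, -0.3329,  0.04  ]), np.int64(195))
0.8 [163. 257.] [ 0.552  -0.3417  0.    ] (array([ 550.8, -340. ]), array([ 0.5496, -0.3371,  0.0399]), np.int64(79))
```

View pics/w12.png

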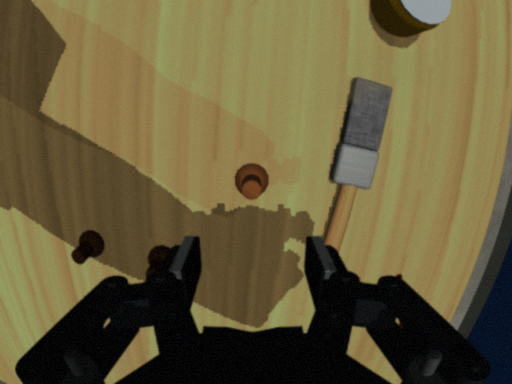

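Emit:
step_arm:
  motion: [-0.025, 0.045, -0.8, 0, 0, 0, 0.4, 0, 0, -0.8, 0, 0, 0, 0.4, 0, 0, -0.5, 0, 0, 0, 0.4, 0, 0, -0.08, 0, 0, 0, 0.4, 0, 0, 0, 0, 0, 0, 1, 0, 0, 0, 0, 0, 0, 1, 0, 0, 0, 0, 0, 0, 1, 0, 0, 0.5, 0, 0, 0, 1]

```text
clock: 30.3
tool_pos: [0.6453, -0.239, 0.044]
eef_rot: [-0.001, 0.68, 0.734, -0.0]
wrist_force: [0.3, -0.6, -0.6]
width: 0.0166
```

Emit:
step_arm:
  motion: [0, 0, 0.8, 0, 0, 0, 1, -0.405, 0.86, 0.35, 0, 0, 0, 1, -0.405, 0.86, 0, 0, 0, 0, 1, -0.405, 0.86, 0, 0, 0, 0, 1, -0.405, 0.86, 0, 0, 0, 0, 1, -0.405, 0.86, 0, 0, 0, 0, 1, -0.405, 0.86, 0, 0, 0, 0, 1, -0.405, 0.86, 0, 0, 0, 0, 1]

```text
clock: 31.3
tool_pos: [0.4755, 0.1231, 0.1147]
eef_rot: [0.001, 0.68, 0.733, 0.001]
wrist_force: [1.4, 0.9, -0.3]
width: 0.0165
```

Run:
```python
from h import *
im,d=snap('wrist','w13.png'); snap('wrist','w13.png'); print(manip.sense()['tool_pos'])
```

```text
[0.47367222 0.12548477 0.11474733]
```

View pics/w13.png

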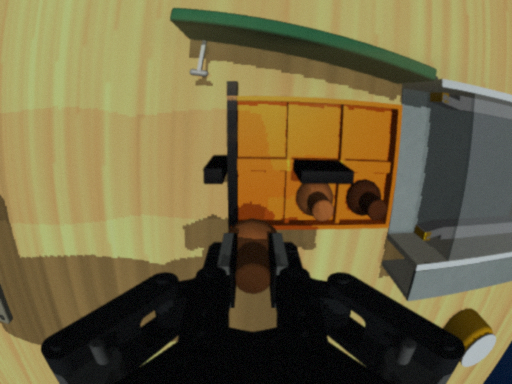

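Emit:
step_arm:
  motion: [0.045, -0.015, -0.8, 0, 0, 0, 1, 0, 0, -0.6, 0, 0, 0, 1, 0, 0, -0.14, 0, 0, 0, 1, 0, 0, 0, 0, 0, 0, 1, 0, 0, 0, 0, 0, 0, 0.62, 0, 0, 0, 0, 0, 0, 0.62, 0, 0, 0.5, 0, 0, 0, 0.62, 0, 0, 0.9, 0, 0, 0, 0.62]

```text
clock: 32.4
tool_pos: [0.4777, 0.1201, 0.1049]
eef_rot: [-0.001, 0.68, 0.733, -0.002]
wrist_force: [1.0, 0.5, 0.6]
width: 0.0323
```

Emit:
step_arm:
  motion: [0.156, -0.965, 0.07, 0, 0, 0, 0.35, 0.156, -0.965, 0.07, 0, 0, 0, 0.35, 0.156, -0.965, 0.07, 0, 0, 0, 0.35, 0.156, -0.965, 0.07, 0, 0, 0, 0.35, 0.156, -0.965, 0.07, 0, 0, 0, 0.35, 0.156, -0.965, 0.07, 0, 0, 0, 0.35, 0.156, -0.965, 0.07, 0, 0, 0, 0.35, 0.156, -0.965, 0.07, 0, 0, 0, 0.35]

```text
clock: 33.4
tool_pos: [0.5532, -0.3449, 0.139]
eef_rot: [-0.0, 0.68, 0.733, -0.0]
wrist_force: [1.2, -0.1, 0.3]
width: 0.0555
```

```bash
python3 kn.py w14.png; python3 kn.py w14.png
```

```text
t 33.4 tcp [ 0.5532 -0.3449  0.139 ] w 0.0555
0.96 [229. 136.] [ 0.5279 -0.3069  0.    ] (array([ 527. , -312.1]), array([ 0.5273, -0.312 ,  0.0395]), np.int64(378))
0.61 [161. 167.] [ 0.4614 -0.341   0.    ] (array([ 462.3, -342.5]), array([ 0.463 , -0.3426,  0.0395]), np.int64(333))
t 33.5 tcp [ 0.5534 -0.3486  0.1381] w 0.0554
0.69 [160. 161.] [ 0.4596 -0.3301  0.    ] (array([ 461.7, -332.8]), array([ 0.4618, -0.3326,  0.0398]), np.int64(333))
0.68 [228. 133.] [ 0.5259 -0.2989  0.    ] (array([ 525.8, -301.9]), array([ 0.526 , -0.3019,  0.0399]), np.int64(373))
```

View pics/w14.png

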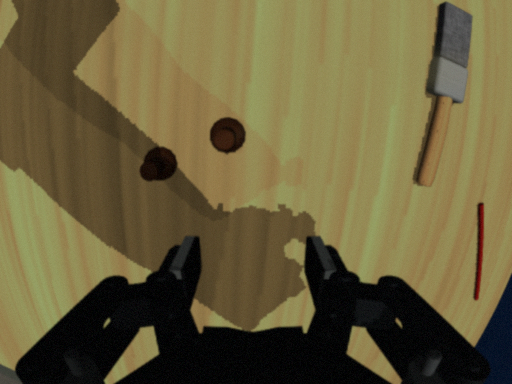

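Emit:
step_arm:
  motion: [-0.46, 0.775, 0, 0, 0, 0, 0.45, 0, 0, -0.8, 0, 0, 0, 0.45, 0, 0, -0.8, 0, 0, 0, 0.45, 0, 0, -0.44, 0, 0, 0, 0.45, 0, 0, 0, 0, 0, 0, 0.5, 0, 0, 0, 0, 0, 0, 1, 0, 0, 0, 0, 0, 0, 1, 0, 0, 0, 0, 0, 0, 1]

```text
clock: 34.6
tool_pos: [0.5269, -0.2962, 0.0182]
eef_rot: [0.001, 0.68, 0.734, 0.0]
wrist_force: [0.3, 1.5, 6.9]
width: 0.0165
```

Run:
```python
from h import *
im,d=snap('wrist','w15.png'); print(manip.sense()['tool_pos'])
```

```text
[ 0.52693939 -0.29619379  0.01821788]
```

View pics/w15.png

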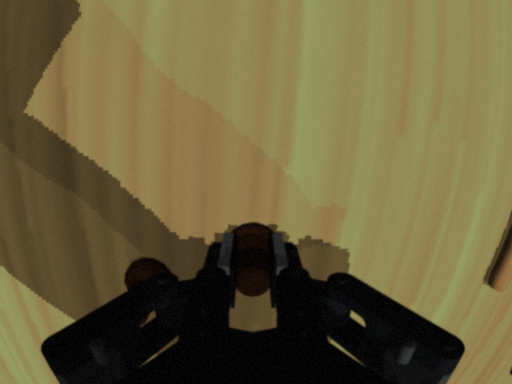

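Emit:
step_arm:
  motion: [0, 0, 0.8, 0, 0, 0, 1, 0, 0, 0.8, 0, 0, 0, 1, 0.08, 0.9, 0, 0, 0, 0, 1, 0.08, 0.9, 0, 0, 0, 0, 1, 0.08, 0.9, 0, 0, 0, 0, 1, 0.08, 0.9, 0, 0, 0, 0, 1, 0.08, 0.9, 0, 0, 0, 0, 1, 0.08, 0.9, 0, 0, 0, 0, 1]

```text
clock: 35.65
tool_pos: [0.5551, 0.0298, 0.1134]
eef_rot: [0.001, 0.68, 0.733, 0.0]
wrist_force: [-0.1, -0.4, -0.1]
width: 0.0161
```

Emit:
step_arm:
  motion: [0.08, 0.7, 0, 0, 0, 0, 1, 0.08, 0.7, 0, 0, 0, 0, 1, 0.05, 0.7, 0, 0, 0, 0, 1, 0, 0.68, 0, 0, 0, 0, 1, 0, 0, 0, 0, 0, 0, 1, 0, 0, -0.2, 0, 0, 0, 1, 0, 0, -0.2, 0, 0, 0, 1, 0, 0, -0.2, 0, 0, 0, 1]

```text
clock: 36.65
tool_pos: [0.5673, 0.1939, 0.0754]
eef_rot: [-0.0, 0.68, 0.733, -0.0]
wrist_force: [0.8, 0.4, -0.0]
width: 0.0167
```

Run:
```python
from h import *
im,d=snap('wrist','w16.png');  print(manip.sense()['tool_pos'])
snap('top','t16.png'); snap('scene','s16.png')
```

```text
[0.56663614 0.19386792 0.07376896]
```

View pics/w16.png

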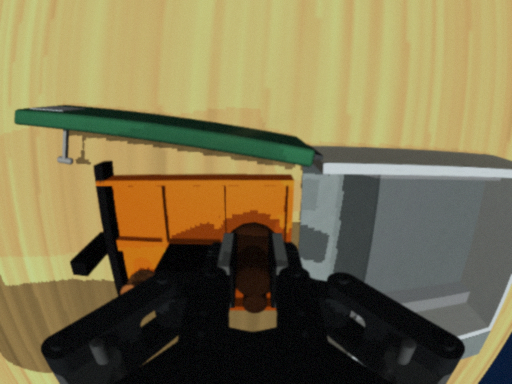

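View pics/t16.png

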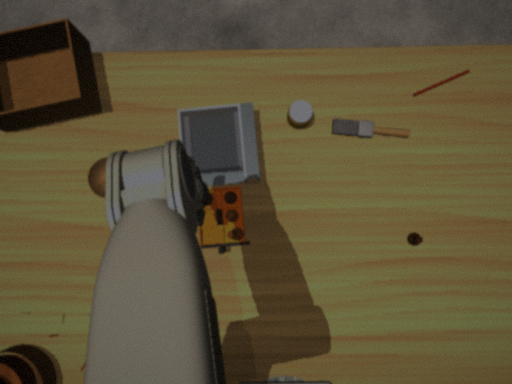

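Emit:
step_arm:
  motion: [0.02, 0, -0.5, 0, 0, 0, 1, 0, 0, -0.31, 0, 0, 0, 1, 0, 0, 0, 0, 0, 0, 1, 0, 0, -0.02, 0, 0, 0, 0.62, 0, 0, 0, 0, 0, 0, 0.62, 0, 0, 0.5, 0, 0, 0, 0.62, 0, 0, 0.9, 0, 0, 0, 0.62, 0, -0.3, 0.5, 0, 0, 0, 0.5]

```text
clock: 37.8
tool_pos: [0.5695, 0.1777, 0.1442]
eef_rot: [0.001, 0.679, 0.734, 0.002]
wrist_force: [0.3, -0.6, -0.2]
width: 0.0427
```

Emit:
step_arm:
  motion: [-0.2, -0.945, 0, 0, 0, 0, 0.4, -0.2, -0.945, 0, 0, 0, 0, 0.4, -0.2, -0.945, 0, 0, 0, 0, 0.4, -0.2, -0.945, 0, 0, 0, 0, 0.4, -0.2, -0.945, 0, 0, 0, 0, 0.4, -0.2, -0.945, 0, 0, 0, 0, 0.4, -0.2, -0.945, 0, 0, 0, 0, 0.4, -0.2, -0.945, 0, 0, 0, 0, 0.4]

```text
clock: 38.8
tool_pos: [0.4723, -0.2787, 0.1417]
eef_rot: [0.001, 0.68, 0.734, 0.0]
wrist_force: [1.6, -0.0, -0.3]
width: 0.0514
```

Emit:
step_arm:
  motion: [-0.17, -0.94, 0, 0, 0, 0, 0.4, 0, 0, 0, 0, 0, 0, 0.4, 0, 0, 0, 0, 0, 0, 0.4, 0, 0, 0, 0, 0, 0, 0.4, 0, 0, 0, 0, 0, 0, 0.4, 0, 0, -0.2, 0, 0, 0, 0.4, 0, 0, 0, 0, 0, 0, 0.4, 0, 0, 0, 0, 0, 0, 0.4]

```text
clock: 39.8
tool_pos: [0.4625, -0.3329, 0.1285]
eef_rot: [-0.0, 0.68, 0.734, 0.0]
wrist_force: [-0.2, 0.7, 0.4]
width: 0.0514
```

```bash
python3 kn.py w17.png
python3 - <<'E'
from h import *
im,d=snap('top','t17.png')
cv2.imwrite('pics/t17z.png',cv2.resize(cv2.imread('pics/t17.png')[170:270,160:280],None,fx=5,fy=5,interpolation=cv2.INTER_CUBIC))
E
```

```text
t 39.8 tcp [ 0.4625 -0.3329  0.1285] w 0.0514
0.85 [252. 186.] [ 0.4618 -0.3363  0.    ] (array([ 461.6, -335.4]), array([ 0.4617, -0.335 ,  0.0403]), np.int64(388))
```

View pics/t17z.png

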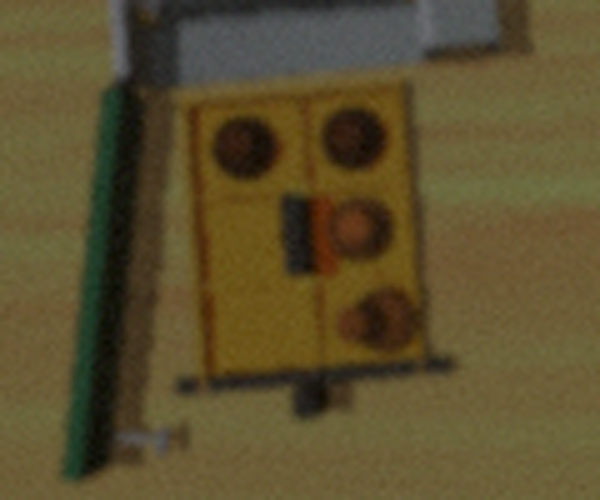

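View pics/w17.png

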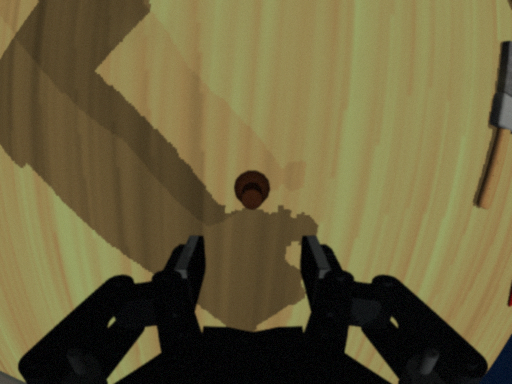

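Emit:
step_arm:
  motion: [-0.015, -0.035, -0.8, 0, 0, 0, 0.4, 0, 0, -0.8, 0, 0, 0, 0.4, 0, 0, -0.27, 0, 0, 0, 0.4, 0, 0, 0, 0, 0, 0, 0.4, 0, 0, 0, 0, 0, 0, 1, 0, 0, 0, 0, 0, 0, 1, 0, 0, 0, 0, 0, 0, 1, 0, 0, 0.5, 0, 0, 0, 1]

```text
clock: 40.95
tool_pos: [0.4608, -0.3344, 0.0457]
eef_rot: [-0.002, 0.68, 0.734, 0.0]
wrist_force: [0.4, -0.4, -0.7]
width: 0.0164
```

Emit:
step_arm:
  motion: [0, 0, 0.8, 0, 0, 0, 1, 0.02, 0.95, 0.45, 0, 0, 0, 1, 0.02, 0.95, 0, 0, 0, 0, 1, 0.02, 0.95, 0, 0, 0, 0, 1, 0.02, 0.95, 0, 0, 0, 0, 1, 0.02, 0.95, 0, 0, 0, 0, 1, 0.02, 0.95, 0, 0, 0, 0, 1, 0.02, 0.95, 0, 0, 0, 0, 1]

```text
clock: 41.95
tool_pos: [0.4699, 0.0651, 0.1219]
eef_rot: [0.001, 0.68, 0.733, 0.0]
wrist_force: [0.6, 0.0, -0.1]
width: 0.0163
```

Emit:
step_arm:
  motion: [0.02, 0.7, 0, 0, 0, 0, 1, 0.02, 0.7, 0, 0, 0, 0, 1, 0.02, 0.56, 0, 0, 0, 0, 1, 0, 0, 0, 0, 0, 0, 1, 0, 0, 0, 0, 0, 0, 1, 0, 0, -0.2, 0, 0, 0, 1, 0, 0, -0.2, 0, 0, 0, 1, 0, 0, 0, 0, 0, 0, 1]

```text
clock: 42.95
tool_pos: [0.4728, 0.1802, 0.0959]
eef_rot: [-0.001, 0.68, 0.733, -0.001]
wrist_force: [-0.5, -1.1, -1.0]
width: 0.0166
```

Run:
```python
from h import *
im,d=snap('wrist','w18.png');  print(manip.sense()['tool_pos'])
```

```text
[0.47323229 0.18038518 0.09653877]
```

View pics/w18.png

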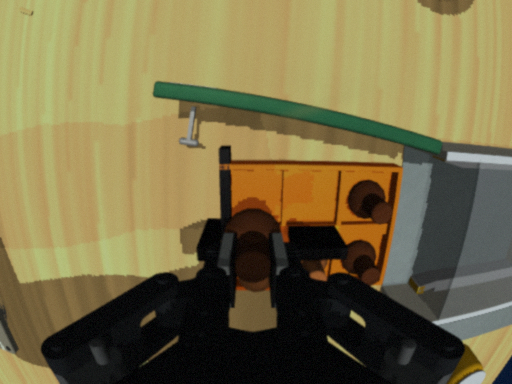

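Emit:
step_arm:
  motion: [-0.015, 0.03, -0.8, 0, 0, 0, 1, 0, 0, -0.43, 0, 0, 0, 1, 0, 0, 0, 0, 0, 0, 1, 0, 0, 0, 0, 0, 0, 1, 0, 0, 0, 0, 0, 0, 0.62, 0, 0, 0, 0, 0, 0, 0.62, 0, 0, 0.5, 0, 0, 0, 0.62, 0, 0, 0.9, 0, 0, 0, 0.62]

```text
clock: 44.0
tool_pos: [0.4716, 0.1824, 0.1073]
eef_rot: [-0.001, 0.68, 0.733, -0.001]
wrist_force: [0.7, 1.1, 0.4]
width: 0.0323
```

Emit:
step_arm:
  motion: [0.3, -0.8, 0.3, 0, 0, 0, 0.5, 0.3, -0.9, 0.3, 0, 0, 0, 0.4, 0, -0.9, 0.3, 0, 0, 0, 0.4, 0, 0, 0, 0, 0, 0, 0.4, 0, 0, 0, 0, 0, 0, 0.4, 0, 0, 0, 0, 0, 0, 0.4, 0, 0, 0, 0, 0, 0, 0.4, 0, 0, 0, 0, 0, 0, 0.4]

```text
clock: 45.0
tool_pos: [0.5086, 0.0274, 0.1612]
eef_rot: [-0.0, 0.679, 0.734, -0.0]
wrist_force: [-0.7, 1.1, -0.4]
width: 0.0513
```

```bash
cat > trayk.py <<'E'
from h import *
import sys
im,d=snap('wrist',sys.argv[1]); P=wcloud(d); s=manip.sense(); print(s['clock'],s['tool_pos'].round(4))
m=(P[...,2]>.048)&(P[...,2]<.062)&(abs(P[...,1]-.15)<.06)&(P[...,0]<.72)&(P[...,0]>.4)
n,L=cv2.connectedComponents(m.astype(np.uint8))
for i in range(1,n):
    k=L==i
    if k.sum()>60:
        p=P[k]; print('blk',k.sum(),p.mean(0).round(4),cv2.minAreaRect((p[:,:2]*1000).astype(np.float32)))
m=(P[...,2]>.041)&(P[...,2]<.048)&(abs(P[...,1]-.15)<.075)&(P[...,0]<.6)&(P[...,0]>.42)&(im.sum(2)>60)
n,L=cv2.connectedComponents(m.astype(np.uint8))
for i in range(1,n):
    k=L==i
    if k.sum()>40:
        p=P[k]; print('shank',k.sum(),p.mean(0).round(4),p.max(0).round(3),cv2.minEnclosingCircle((p[:,:2]*1000).astype(np.float32)))
E
python3 trayk.py w19.png
```

```text
45.05 [0.5086 0.0273 0.1613]
blk 251 [0.4424 0.1491 0.0544] ((441.777099609375, 149.7431640625), (14.711701393127441, 12.801676750183105), 2.0154218673706055)
blk 590 [0.523  0.1549 0.0546] ((523.3311767578125, 155.36175537109375), (39.27210998535156, 10.430636405944824), 3.9508752822875977)
blk 186 [0.4797 0.1243 0.0498] ((479.0461120605469, 124.53026580810547), (11.766687393188477, 16.488670349121094), 79.86065673828125)
shank 298 [0.4731 0.182  0.0448] [0.481 0.19  0.047] ((473.1624450683594, 182.134033203125), 8.932273864746094)
shank 266 [0.5687 0.1857 0.045 ] [0.578 0.195 0.047] ((569.2239379882812, 186.09347534179688), 9.094148635864258)
shank 64 [0.5214 0.1508 0.0446] [0.539 0.155 0.048] ((521.1156616210938, 153.2995147705078), 18.085407257080078)
shank 209 [0.4804 0.1263 0.0458] [0.488 0.136 0.048] ((480.2246398925781, 125.52156829833984), 10.738448143005371)
shank 320 [0.5265 0.1261 0.045 ] [0.536 0.134 0.047] ((526.8309326171875, 126.37504577636719), 9.093421936035156)
shank 312 [0.5729 0.1298 0.0449] [0.582 0.139 0.047] ((573.4591674804688, 130.29644775390625), 9.329221725463867)
```

View pics/w19.png

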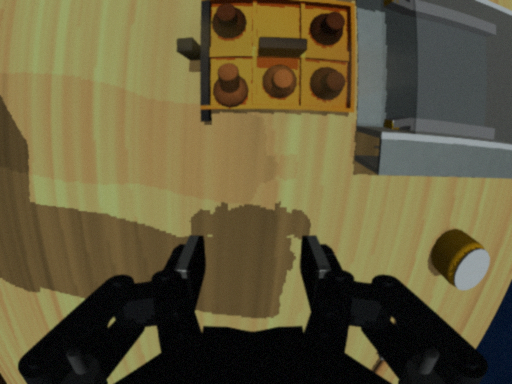

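Emit:
step_arm:
  motion: [-0.24, 0.77, 0, 0, 0, 0, 0.62, -0.24, 0.77, 0, 0, 0, 0, 0.62, 0, 0, 0, 0, 0, 0, 0.62, 0, 0, -0.6, 0, 0, 0, 0.62, 0, 0, -0.6, 0, 0, 0, 0.62, 0, 0, -0.5, 0, 0, 0, 0.62, 0, 0, 0, 0, 0, 0, 0.62, 0, 0, 0, 0, 0, 0, 0.62]

```text
clock: 46.05
tool_pos: [0.4807, 0.1188, 0.0604]
eef_rot: [0.0, 0.68, 0.733, 0.0]
wrist_force: [-0.8, -0.0, 0.8]
width: 0.0323
```

Run:
```python
from h import *
im,d=snap('wrist','w20.png');  print(manip.sense()['tool_pos'])
```

```text
[0.48088483 0.11889978 0.0607211 ]
```

View pics/w20.png

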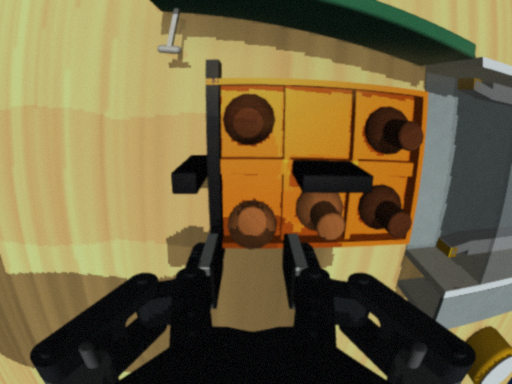

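Emit:
step_arm:
  motion: [-0.02, 0.03, -0.3, 0, 0, 0, 0.62, 0, 0, -0.28, 0, 0, 0, 0.62, 0, 0, 0, 0, 0, 0, 1, 0, 0, 0, 0, 0, 0, 1, 0, 0, 0, 0, 0, 0, 1, 0, 0, 0.3, 0, 0, 0, 1, 0, 0.15, 0, 0, 0, 0, 1, 0, 0, 0, 0, 0, 0, 1]
  force: 30

```text
clock: 47.1
tool_pos: [0.4786, 0.1305, 0.0425]
eef_rot: [0.0, 0.679, 0.734, 0.0]
wrist_force: [-0.3, -0.7, -0.5]
width: 0.017
```

Run:
```python
from h import *
im,d=snap('wrist','w21.png');  print(manip.sense()['tool_pos'])
```

```text
[0.47843126 0.13026513 0.04224948]
```

View pics/w21.png

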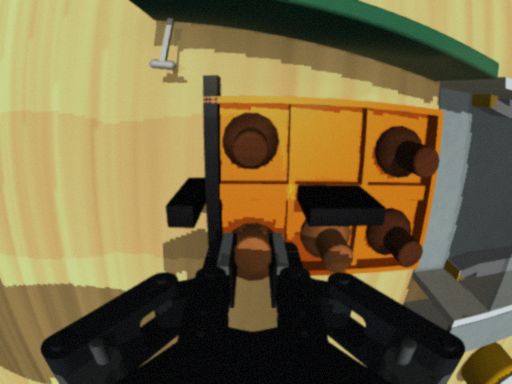

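Emit:
step_arm:
  motion: [0, 0, -0.15, 0, 0, 0, 1, 0, 0, -0.12, 0, 0, 0, 1, 0, 0, 0, 0, 0, 0, 1, 0, 0, 0, 0, 0, 0, 0.62, 0, 0, 0, 0, 0, 0, 0.62, 0, 0, 0.4, 0, 0, 0, 0.62, 0, -0.5, 0.8, 0, 0, 0, 0.6, 0.3, -0.8, 0.6, 0, 0, 0, 0.6]

```text
clock: 48.15
tool_pos: [0.4963, 0.0521, 0.1364]
eef_rot: [0.0, 0.679, 0.734, 0.0]
wrist_force: [2.1, 0.0, 0.1]
width: 0.0342
```

Emit:
step_arm:
  motion: [0.1, 0, 0, 0, 0, -1, 0.6, 0, 0, 0, 0, 0, -1, 0.6, 0, 0, 0, 0, 0, -1, 0.6, 0, 0, 0, 0, 0, -1, 0.6, 0, 0, 0, 0, 0, -1, 0.6, 0, 0, 0, 0, 0, -1, 0.6, 0, 0, 0, 0, 0, 0, 0.6, 0, 0, 0, 0, 0, 0, 0.6]

```text
clock: 49.15
tool_pos: [0.5026, 0.052, 0.1344]
eef_rot: [0.0, 0.817, 0.577, 0.0]
wrist_force: [0.8, 0.6, 0.2]
width: 0.034
```

```bash
python3 trayk.py w22.png
python3 - <<'E'
from h import *
snap('top','t22.png')
cv2.imwrite('pics/t22z.png',cv2.resize(cv2.imread('pics/t22.png')[170:270,160:280],None,fx=5,fy=5,interpolation=cv2.INTER_CUBIC))
E
```

```text
49.2 [0.5026 0.052  0.1344]
blk 759 [0.5234 0.1554 0.0546] ((523.5239868164062, 155.84228515625), (40.06653594970703, 10.690024375915527), 3.9778664112091064)
blk 137 [0.6302 0.0927 0.0547] ((632.3123779296875, 92.8579330444336), (40.58230209350586, 1.5529329776763916), 5.743894100189209)
blk 305 [0.4429 0.1495 0.0542] ((441.6566467285156, 149.66006469726562), (15.120927810668945, 12.160613059997559), 3.877654790878296)
shank 370 [0.5687 0.1857 0.0448] [0.578 0.195 0.047] ((568.6320190429688, 185.8785400390625), 9.155150413513184)
shank 348 [0.4732 0.1826 0.0448] [0.482 0.191 0.047] ((472.87548828125, 182.6810760498047), 9.094891548156738)
shank 401 [0.5728 0.1301 0.0449] [0.582 0.139 0.047] ((573.0245971679688, 129.97479248046875), 9.142292976379395)
shank 415 [0.5266 0.1265 0.0449] [0.536 0.135 0.047] ((526.667724609375, 126.36292266845703), 9.131990432739258)
shank 383 [0.4777 0.1178 0.0449] [0.486 0.127 0.047] ((477.5596008300781, 117.50183868408203), 9.22707462310791)
```

View pics/w22.png

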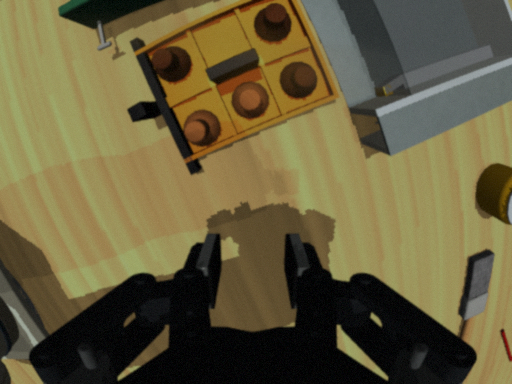

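View pics/t22z.png

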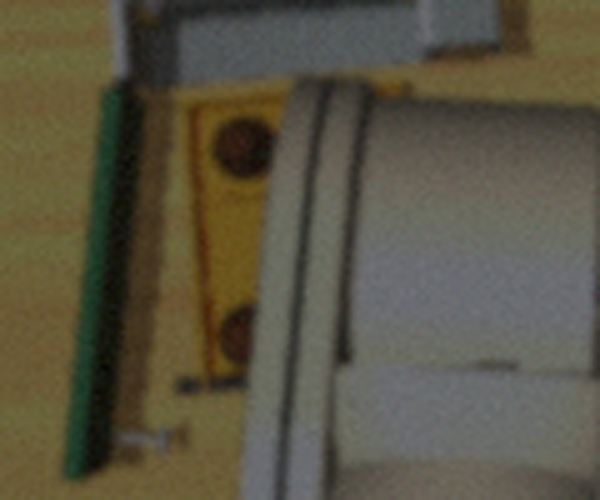

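Emit:
step_arm:
  motion: [-0.1, 0.3, 0.2, 0, 0, 1, 0.6, 0, 0.3, 0, 0, 0, 1, 0.6, 0, 0.3, 0, 0, 0, 1, 0.6, 0, 0, 0, 0, 0, 1, 0.6, 0, 0, 0, 0, 0, 1, 0.6, 0, 0, 0, 0, 0, 1, 0.6, 0, 0, 0, 0, 0, 1, 0.6, 0, 0, 0, 0, 0, 1, 0.6]

```text
clock: 50.25
tool_pos: [0.4965, 0.1072, 0.1461]
eef_rot: [-0.0, 0.625, 0.781, -0.0]
wrist_force: [-0.6, -0.2, -0.9]
width: 0.0343
```

Run:
```python
from h import *
s=manip.sense(); im,d=snap('wrist','w23.png'); P=wcloud(d); print(s['tool_pos'])
np.savez('w23.npz',im=im,d=d,P=P)
for q in nets.place_of('wrist','rail_mouth')[:2]+nets.place_of('wrist','cabinet')[:2]+nets.place_of('wrist','door_hinge')[:1]: print(q['confidence'],q['uv'],wray(q['uv'],.011))
c=optics.get_calibration('wrist'); np.save('w23E.npy',c['extrinsics'])
```

```text
[0.49649857 0.10715773 0.14608144]
0.59 [397.3, 159.8] [[0.63672583 0.1624873  0.011     ]]
0.93 [370.0, 151.4] [[0.60352744 0.16284939 0.011     ]]
0.92 [399.3, 73.7] [[0.61434899 0.24788041 0.011     ]]
```

View pics/w23.png

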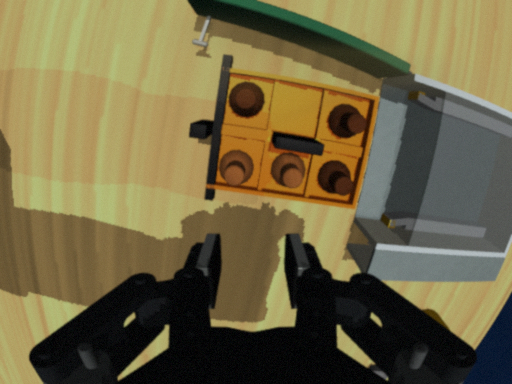

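Run:
```python
import numpy as np,cv2
D=np.load('w23.npz'); im,P=D['im'].astype(int),D['P']
m=(im[...,0]>im[...,2]*1.8)&(im[...,0]>60)&(P[...,0]>.60)&(P[...,2]<.06)
n,L,st,ce=cv2.connectedComponentsWithStats(m.astype(np.uint8))
for i in range(1,n):
    if st[i,4]>8: p=P[L==i]; print(st[i],ce[i].round(1),np.nanmean(p,0).round(4),np.nanmin(p,0).round(4),np.nanmax(p,0).round(4))
a=.0733; ex=np.array([np.cos(a),np.sin(a)]); ey=np.array([-ex[1],ex[0]]); O=np.array([.610,.1635])
Q=P.reshape(-1,3); c=np.stack([(Q[:,:2]-O)@ex,(Q[:,:2]-O)@ey,Q[:,2]],1)
# left wall and right housing top (z~.066)
t=(c[:,2]>.06)&(c[:,2]<.072)&(c[:,0]>-.01)&(c[:,0]<.03)
print('top pts y hist',np.histogram(c[t,1],bins=np.arange(-.125,.1,.005)))
t=(c[:,2]>.06)&(c[:,2]<.072)&(abs(c[:,1])<.06)
print('roof front x pct',np.percentile(c[t,0],[0,1,5]))
for y0 in (-.05,0,.05):
    t=(c[:,2]>.06)&(c[:,2]<.072)&(abs(c[:,1]-y0)<.008); print(y0,np.percentile(c[t,0],[0,2]))
t=(c[:,2]>.05)&(c[:,2]<.072)&(abs(c[:,1]-.09)<.04)&(c[:,0]>.05)&(c[:,0]<.12); print('left wall outer', np.percentile(c[t,1],[50,95,99,100]))
t=(c[:,2]>.06)&(c[:,2]<.072)&(c[:,1]<-.06)&(c[:,0]>0)&(c[:,0]<.08); print('right outer',np.percentile(c[t,1],[0,1,5]))
# rails (z .022)
t=(c[:,2]>.015)&(c[:,2]<.028)&(c[:,0]>.06)&(c[:,0]<.16)&(abs(c[:,1])<.075);print('rails',np.histogram(c[t,1],bins=np.arange(-.075,.08,.005)))
```

```text
[409   0  14  58 216] [416.2  25.8] [6.274e-01 3.128e-01 1.000e-04] [ 0.6233  0.2743 -0.0022] [0.6304 0.347  0.0025]
[427   0  14  54 242] [433.9  23. ] [6.491e-01 3.264e-01 1.000e-04] [ 0.6436  0.2877 -0.0021] [0.6546 0.3582 0.0023]
[444   0  13  72 297] [451.1  36.9] [6.754e-01 3.208e-01 1.000e-04] [ 0.6698  0.2778 -0.0026] [0.682  0.3703 0.0018]
[468   0   8  48  78] [471.5  24. ] [7.032e-01 3.520e-01 1.000e-04] [ 0.7001  0.3196 -0.0024] [0.7054 0.3865 0.0018]
[ 476    0   29   98 1101] [488.3  39.3] [7.349e-01 3.474e-01 1.000e-04] [ 0.7142  0.2696 -0.0023] [0.7587 0.4156 0.0032]
[495  31   8  32  94] [498.5  46.9] [7.537e-01 3.450e-01 1.000e-04] [ 0.749   0.3218 -0.0017] [0.7593 0.3678 0.0018]
[506  39   6  28  47] [509.6  52.7] [0.7765 0.3479 0.    ] [ 0.7734  0.3278 -0.0024] [0.7803 0.3683 0.0018]
[466  49   4  15  22] [467.4  55.1] [7.029e-01 3.093e-01 3.000e-04] [ 0.7005  0.2987 -0.0013] [0.7053 0.3177 0.0029]
[506  68   4   7  13] [507.6  70.5] [ 7.774e-01  3.225e-01 -1.000e-04] [ 0.775   0.3175 -0.0012] [0.7797 0.3262 0.0008]
[493  72   3   8  11] [494.1  75.6] [ 7.533e-01 
[... 3387 characters left out ...]
11004704 -0.10876965 -0.10640028]
rails (array([0, 2, 2, 3, 0, 0, 0, 0, 0, 0, 0, 0, 0, 0, 0, 0, 0, 0, 0, 0, 0, 0,
       0, 0, 0, 0, 0, 0, 0, 0]), array([-7.5000000e-02, -7.0000000e-02, -6.5000000e-02, -6.0000000e-02,
       -5.5000000e-02, -5.0000000e-02, -4.5000000e-02, -4.0000000e-02,
       -3.5000000e-02, -3.0000000e-02, -2.5000000e-02, -2.0000000e-02,
       -1.5000000e-02, -1.0000000e-02, -5.0000000e-03,  6.9388939e-17,
        5.0000000e-03,  1.0000000e-02,  1.5000000e-02,  2.0000000e-02,
        2.5000000e-02,  3.0000000e-02,  3.5000000e-02,  4.0000000e-02,
        4.5000000e-02,  5.0000000e-02,  5.5000000e-02,  6.0000000e-02,
        6.5000000e-02,  7.0000000e-02,  7.5000000e-02]))
```

Emit:
step_arm:
  motion: [-0.11, 0.09, 0, 0, 0, 1, 0.6, -0.11, 0.09, 0, 0, 0, 1, 0.6, -0.11, 0.09, 0, 0, 0, 1, 0.6, -0.11, 0.09, 0, 0, 0, 1, 0.6, -0.11, 0.09, 0, 0, 0, 1, 0.6, -0.11, 0.09, 0, 0, 0, 1, 0.6, -0.11, 0.09, 0, 0, 0, 1, 0.6, -0.14, 0.08, 0, 0, 0, 1, 0.6]

```text
clock: 51.45
tool_pos: [0.4418, 0.1491, 0.1463]
eef_rot: [-0.0, 0.387, 0.922, -0.0]
wrist_force: [-1.1, 0.3, 1.3]
width: 0.0344
```

Emit:
step_arm:
  motion: [0, 0, 0, 0, 0, 1, 0.6, 0, 0, 0, 0, 0, 1, 0.6, 0, 0, 0, 0, 0, 1, 0.6, 0, 0, 0, 0, 0, 1, 0.6, 0, 0, 0, 0, 0, 1, 0.6, 0, 0, 0, 0, 0, 1, 0.6, 0, 0, 0, 0, 0, 1, 0.6, 0, 0, 0, 0, 0, 1, 0.6]

```text
clock: 52.45
tool_pos: [0.442, 0.1489, 0.1463]
eef_rot: [-0.0, 0.118, 0.993, 0.0]
wrist_force: [0.8, 0.5, -0.6]
width: 0.0343
```

Emit:
step_arm:
  motion: [0, 0, 0, 0, 0, 1, 0.6, 0, 0, 0, 0, 0, 1, 0.6, 0, 0, 0, 0, 0, 1, 0.6, 0, 0, 0, 0, 0, 1, 0.6, 0, 0, 0, 0, 0, 0.4, 0.6, 0, 0, 0, 0, 0, 0, 0.6, 0, 0, 0, 0, 0, 0, 0.6, 0, 0, 0, 0, 0, 0, 0.6]

```text
clock: 53.45
tool_pos: [0.442, 0.1486, 0.1463]
eef_rot: [-0.0, -0.034, 0.999, 0.0]
wrist_force: [-1.4, -0.7, 0.1]
width: 0.0343
```

```bash
python3 trayk.py w24.png
```

```text
53.5 [0.4421 0.1486 0.1463]
blk 267 [0.4402 0.1499 0.0546] ((440.89666748046875, 149.9242401123047), (13.794733047485352, 11.674915313720703), 4.010202884674072)
blk 427 [0.5207 0.1558 0.0547] ((522.9561767578125, 156.068603515625), (41.255191802978516, 9.67777156829834), 3.8480591773986816)
shank 276 [0.4757 0.118  0.0449] [0.485 0.126 0.047] ((476.923828125, 117.98372650146484), 9.102471351623535)
shank 244 [0.4717 0.1827 0.0449] [0.481 0.192 0.047] ((472.7439880371094, 183.1295166015625), 8.778684616088867)
shank 183 [0.5255 0.1285 0.0449] [0.534 0.135 0.047] ((526.4114379882812, 127.03184509277344), 8.83838939666748)
shank 164 [0.5722 0.1303 0.0452] [0.582 0.139 0.047] ((573.2174072265625, 130.05393981933594), 9.189862251281738)
shank 170 [0.5677 0.1863 0.0451] [0.576 0.195 0.047] ((568.3128662109375, 186.56654357910156), 8.762365341186523)
```

View pics/w24.png

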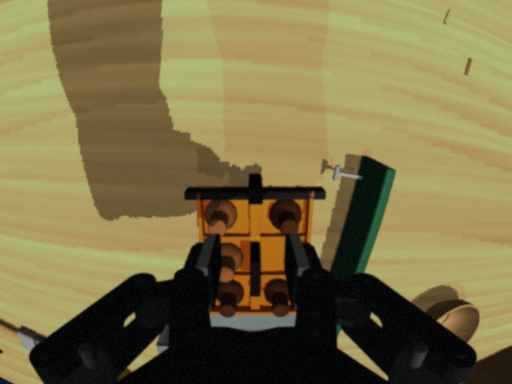

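Emit:
step_arm:
  motion: [-0.02, 0.02, -0.7, 0, 0, 0, 0.6, 0, 0, -0.7, 0, 0, 0, 0.6, 0, 0, -0.5, 0, 0, 0, 0.6, 0, 0, -0.12, 0, 0, 0, 0.6, 0, 0, 0, 0, 0, 0, 1, 0, 0, 0, 0, 0, 0, 1, 0, 0, 0, 0, 0, 0, 1, 0, 0, 0, 0, 0, 0, 1]
  force: 40

```text
clock: 54.5
tool_pos: [0.4414, 0.1499, 0.0259]
eef_rot: [0.001, -0.035, 0.999, 0.0]
wrist_force: [-0.2, 0.0, 5.1]
width: 0.0114
```

Emit:
step_arm:
  motion: [0.05, 0.004, 0, 0, 0, 0, 1, 0.1, 0.007, 0, 0, 0, 0, 1, 0.12, 0.009, 0, 0, 0, 0, 1, 0.12, 0.009, 0, 0, 0, 0, 1, 0.12, 0.009, 0, 0, 0, 0, 1, 0.1, 0.007, 0, 0, 0, 0, 1, 0.05, 0.004, 0, 0, 0, 0, 1, 0, 0, 0, 0, 0, 0, 1]

```text
clock: 55.5
tool_pos: [0.4777, 0.1526, 0.0259]
eef_rot: [-0.002, -0.035, 0.999, -0.0]
wrist_force: [-16.4, -1.2, 20.5]
width: 0.0114
```

Run:
```python
from h import *
im,d=snap('wrist','w25.png');snap('top','t25.png'); s=manip.sense(); print(s['tool_pos'],s['wrist_force'])
P=wcloud(d)
m=(P[...,2]>.048)&(P[...,2]<.062)&(abs(P[...,1]-.155)<.03)&(P[...,0]<.6)&(P[...,0]>.52)
p=P[m]; print(len(p),cv2.minAreaRect((p[:,:2]*1000).astype(np.float32)))
im=cv2.imread('pics/t25.png'); cv2.imwrite('pics/t25z.png',cv2.resize(im[90:250,160:280],None,fx=4,fy=4)[:600])
```

```text
[0.47766051 0.15259924 0.02591395] [-15.70132633  -1.09097761  19.95779082]
0 ((0.0, 0.0), (0.0, 0.0), 0.0)
```

View pics/w25.png

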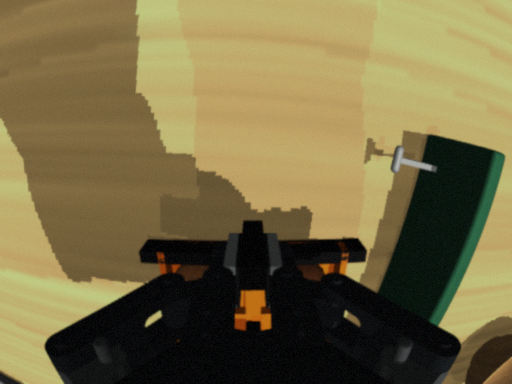

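View pics/t25z.png

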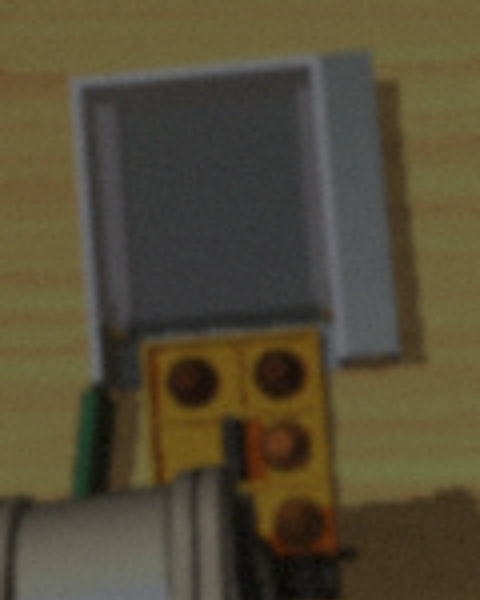

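Run:
```python
from h import *
z=lambda a,b:(160+a/4,90+b/4)
for n,p,h in [('trayL',z(146,342),.018),('trayR',z(323,330),.018),('stopL',z(118,334),.022),('stopR',z(325,315),.022),('wallL in',z(100,370),.066),('wallR in',z(336,355),.066),('wallL out',z(72,82),.066),('houseR out',z(370,55),.066),('houseRfront',z(400,355),.066)]:
    w=ray('top',p,h); a=.0733;ex=np.array([np.cos(a),np.sin(a)]);ey=np.array([-ex[1],ex[0]]);O=np.array([.607,.163]); print(n,w.round(4),((w[:2]-O)@ex).round(4),((w[:2]-O)@ey).round(4))
```

```text
trayL [0.6309 0.2166 0.018 ] 0.0277 0.0517
trayR [0.637  0.1028 0.018 ] 0.0255 -0.0622
stopL [0.6358 0.2338 0.022 ] 0.0339 0.0685
stopR [0.6461 0.1012 0.022 ] 0.0345 -0.0645
wallL in [0.608 0.236 0.066] 0.0064 0.0727
wallR in [0.6152 0.0919 0.066 ] 0.003 -0.0715
wallL out [0.788  0.2544 0.066 ] 0.1872 0.0779
houseR out [0.802  0.0693 0.066 ] 0.1876 -0.1078
houseRfront [0.6147 0.053  0.066 ] -0.0004 -0.1103
```

Run:
```python
import numpy as np,cv2
D=np.load('w23.npz'); P=D['P'];im=D['im'].astype(int)
a=.0733; ex=np.array([np.cos(a),np.sin(a)]); ey=np.array([-ex[1],ex[0]]); O=np.array([.607,.163])
Q=P.reshape(-1,3); c=np.stack([(Q[:,:2]-O)@ex,(Q[:,:2]-O)@ey,Q[:,2]],1); C=im.reshape(-1,3)
t=(c[:,2]>.0145)&(c[:,2]<.022)&(c[:,0]>-.17)&(c[:,0]<0)&(C[:,0]>C[:,2]*1.5)
print(t.sum())
for lo in np.arange(-.15,0,.015):
    s=t&(c[:,0]>lo)&(c[:,0]<lo+.015); 
    if s.sum()>3: print(lo.round(3),s.sum(),np.percentile(c[s,1],[0,3,97,100]).round(4))
s=t; print('x',np.percentile(c[s,0],[0,1,99,100]))
t=(c[:,2]>.063)&(c[:,2]<.07)
for lo in (0,.01,.02):
    s=t&(c[:,0]>lo)&(c[:,0]<lo+.01); y=c[s,1]; print(lo,'R inner',np.percentile(y[y<0],[99,100]).round(4),'R out',y.min().round(4),'L',np.percentile(y[y>.05],[0,2,98,100]).round(4))
```

```text
4809
-0.15 560 [-0.058  -0.0567  0.0551  0.0979]
-0.135 655 [-0.0579 -0.0565  0.0553  0.0965]
-0.12 295 [-0.058  -0.0572  0.0928  0.0946]
-0.105 385 [-0.0578 -0.057   0.0904  0.0922]
-0.09 374 [-0.0578 -0.057   0.0887  0.0897]
-0.075 262 [-0.0577 -0.0573  0.0862  0.087 ]
-0.06 541 [-0.0578 -0.0566  0.0834  0.0846]
-0.045 623 [-0.0582 -0.0565  0.0806  0.0824]
-0.03 226 [-0.0582 -0.0574  0.0787  0.0795]
-0.015 608 [-0.0581 -0.0549  0.0547  0.0768]
x [-0.16887367 -0.15885074 -0.00932934 -0.00701946]
0 R inner [-0.0709 -0.0704] R out -0.1047 L [0.0722 0.0724 0.0784 0.0785]
0.01 R inner [-0.0711 -0.0709] R out -0.1087 L [0.0724 0.0724 0.0784 0.0785]
0.02 R inner [-0.0708 -0.0705] R out -0.1097 L [0.0724 0.0726 0.0786 0.079 ]
```

Emit:
step_arm:
  motion: [0, 0.01, 0.02, 0, 0, 0, 1, 0, 0.01, 0.02, 0, 0, 0, 1, 0, 0, 0, 0, 0, 0, 1, 0, 0, 0, 0, 0, 0, 1, 0, 0, 0, 0, 0, 0, 1, 0, 0, 0, 0, 0, 0, 1, 0, 0, 0, 0, 0, 0, 1, 0, 0, 0, 0, 0, 0, 1]

```text
clock: 56.6
tool_pos: [0.4805, 0.1539, 0.0275]
eef_rot: [0.0, -0.035, 0.999, -0.0]
wrist_force: [0.6, 0.7, -4.6]
width: 0.0108
```

Emit:
step_arm:
  motion: [0.08, 0.006, 0, 0, 0, 0, 1, 0.14, 0.01, 0, 0, 0, 0, 1, 0.16, 0.012, 0, 0, 0, 0, 1, 0.16, 0.012, 0, 0, 0, 0, 1, 0.16, 0.012, 0, 0, 0, 0, 1, 0.16, 0.012, 0, 0, 0, 0, 1, 0.1, 0.007, 0, 0, 0, 0, 1, 0, 0, 0, 0, 0, 0, 1]

```text
clock: 57.6
tool_pos: [0.5384, 0.1582, 0.0274]
eef_rot: [-0.0, -0.035, 0.999, -0.0]
wrist_force: [-0.0, -0.0, -3.7]
width: 0.0115
```

Run:
```python
from h import *
snap('top','t26.png'); s=manip.sense(); print(s['tool_pos'],s['wrist_force'])
im=cv2.imread('pics/t26.png'); cv2.imwrite('pics/t26z.png',cv2.resize(im[90:250,160:280],None,fx=4,fy=4)[:600])
```

```text
[0.5379189  0.15817962 0.02739902] [-0.66699262  0.14289463 -4.56219448]
```

View pics/t26z.png

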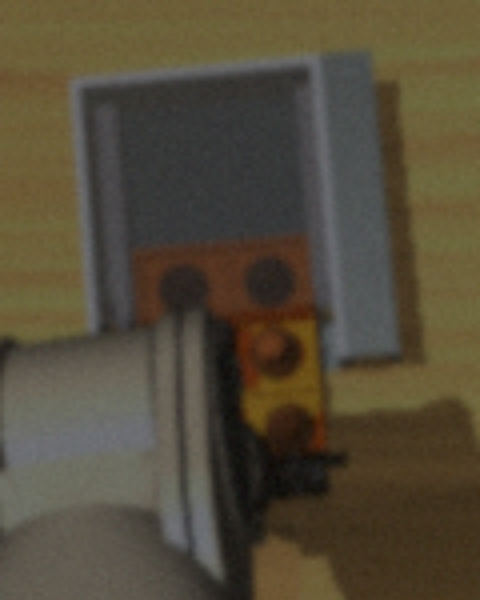

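Emit:
step_arm:
  motion: [0.08, 0.006, 0, 0, 0, 0, 1, 0.14, 0.01, 0, 0, 0, 0, 1, 0.16, 0.012, 0, 0, 0, 0, 1, 0.16, 0.012, 0, 0, 0, 0, 1, 0.16, 0.012, 0, 0, 0, 0, 1, 0.16, 0.012, 0, 0, 0, 0, 1, 0.1, 0.007, 0, 0, 0, 0, 1, 0.1, 0.007, 0, 0, 0, 0, 1]

```text
clock: 58.65
tool_pos: [0.6019, 0.1629, 0.0274]
eef_rot: [-0.0, -0.035, 0.999, 0.0]
wrist_force: [0.1, 0.6, -4.5]
width: 0.0112
```

Emit:
step_arm:
  motion: [0.06, 0.004, 0, 0, 0, 0, 1, 0.06, 0.004, 0, 0, 0, 0, 1, 0.05, 0.004, 0, 0, 0, 0, 1, 0.05, 0.004, 0, 0, 0, 0, 1, 0.04, 0.003, 0, 0, 0, 0, 1, 0.04, 0.003, 0, 0, 0, 0, 1, 0, 0, 0, 0, 0, 0, 1, 0, 0, 0, 0, 0, 0, 1]

```text
clock: 59.65
tool_pos: [0.6196, 0.1642, 0.0275]
eef_rot: [-0.0, -0.035, 0.999, -0.0]
wrist_force: [0.2, -0.3, -4.7]
width: 0.0115
```

Emit:
step_arm:
  motion: [0.03, 0.002, 0, 0, 0, 0, 1, 0.03, 0.002, 0, 0, 0, 0, 1, 0.03, 0.002, 0, 0, 0, 0, 1, 0, 0, 0, 0, 0, 0, 1, 0.02, 0.001, 0, 0, 0, 0, 1, 0, 0, 0, 0, 0, 0, 1, 0, 0, 0, 0, 0, 0, 1, 0, 0, 0, 0, 0, 0, 1]

```text
clock: 60.65
tool_pos: [0.6242, 0.1645, 0.0275]
eef_rot: [-0.002, -0.035, 0.999, -0.0]
wrist_force: [-11.0, -0.7, 1.7]
width: 0.0114
```

Emit:
step_arm:
  motion: [0.01, 0, 0, 0, 0, 0, 1, 0, 0, 0, 0, 0, 0, 0.65, 0, 0, 0, 0, 0, 0, 0.65, 0, 0, 0, 0, 0, 0, 0.65, 0, 0, 0.3, 0, 0, 0, 0.65, 0, 0, 0.6, 0, 0, 0, 0.65, 0, 0, 0.8, 0, 0, 0, 0.65, -0.6, 0, 0.6, 0, 0, 0, 0.65]

```text
clock: 61.65
tool_pos: [0.5925, 0.1644, 0.1671]
eef_rot: [0.001, -0.034, 0.999, 0.0]
wrist_force: [0.6, -1.1, 0.4]
width: 0.0299
```

Emit:
step_arm:
  motion: [-0.8, 0, 0.3, 0, 0, 0, 1, -0.8, 0, 0, 0, 0, 0, 1, 0, 0, 0, 0, 0, 0, 1, 0, 0, 0, 0, 0, 0, 1, 0, 0, 0, 0, 0, 0, 1, 0, 0, 0, 0, 0, 0, 1, 0, 0, 0, 0, 0, 0, 1, 0, 0, 0, 0, 0, 0, 1]

```text
clock: 62.65
tool_pos: [0.495, 0.1645, 0.1833]
eef_rot: [-0.0, -0.035, 0.999, -0.0]
wrist_force: [-0.3, -0.9, -0.3]
width: 0.0001
```

Run:
```python
from h import *
snap('wrist','w27.png');snap('top','t27.png'); snap('scene','s27.png'); s=manip.sense(); print(s['tool_pos'],s['wrist_force'])
im=cv2.imread('pics/t27.png'); cv2.imwrite('pics/t27z.png',cv2.resize(im[90:280,150:280],None,fx=4,fy=4)[:600])
im=cv2.imread('pics/s27.png'); cv2.imwrite('pics/s27z.png',cv2.resize(im[160:260,220:360],None,fx=5,fy=5)[:600])
for n in ['top','scene']:
  for l in ['tray_tab','tray_grip']:
    optics.get_image(n)
    for q in nets.place_of(n,l)[:2]: 
        w=ray(n,q['uv'],.042); a=.0733;ex=np.array([np.cos(a),np.sin(a)]);ey=np.array([-ex[1],ex[0]]);O=np.array([.607,.163]); print(n,l,q['confidence'],w.round(4),((w[:2]-O)@ex).round(4),((w[:2]-O)@ey).round(4))
```

```text
[0.49487742 0.16461741 0.18350405] [-0.16815442  0.10903353 -0.82007189]
top tray_tab 0.57 [0.6226 0.1638 0.042 ] 0.0156 -0.0003
scene tray_grip 0.61 [ 0.824  -0.0605  0.042 ] 0.2 -0.2388
```

View pics/t27z.png

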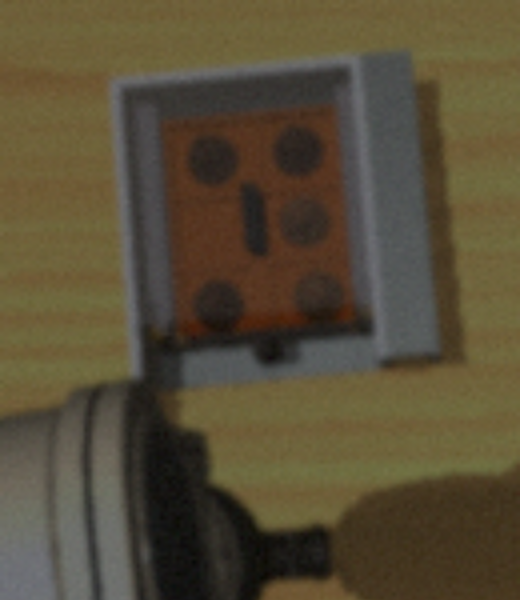

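View pics/s27z.png

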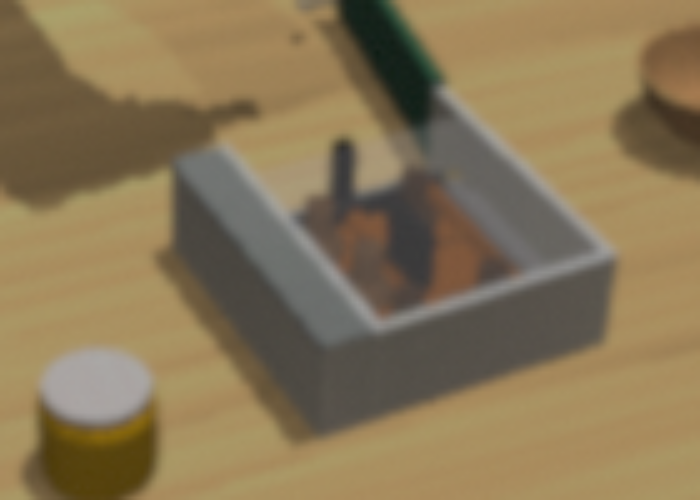

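View pics/w27.png

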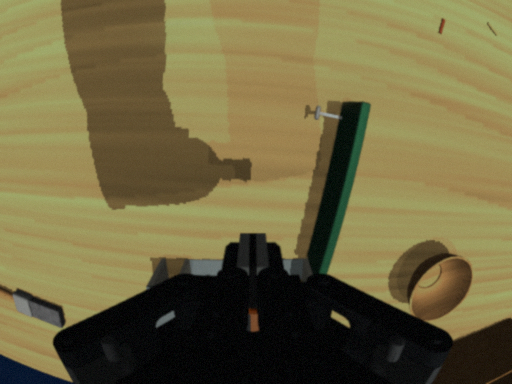

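```bash
cat > arc.py <<'E'
import numpy as np
a=.0733; ex=np.array([np.cos(a),np.sin(a)]); ey=np.array([-ex[1],ex[0]]); O=np.array([.607,.1635])
def tcp(th,r=.165,gap=0):
    n=np.array([-np.cos(th),np.sin(th)]); d=np.array([-np.sin(th),-np.cos(th)])
    h=.011*abs(n[0])+.0145*abs(n[1])
    c=np.array([-.005,.08])+r*d+(.005+h+gap)*n
    return O+c[0]*ex+c[1]*ey
if __name__=='__main__':
    print('pre',tcp(1.75,gap=.02))
    ths=list(np.linspace(1.75,-.05,33)); prev=tcp(1.75)
    for t in ths[1:]:
        p=tcp(t); print(round(t,3),p.round(4),((p-prev)/.06).round(2)); prev=p
E
python3 arc.py
python3 - <<'E'
from h import *
P=None
im,d=optics.get_image('wrist'); P=wcloud(d)
i=im.astype(int); m=(i[...,1]>i[...,0]*1.3)&(P[...,2]>.05)&(P[...,2]<.075)&(P[...,1]>.2)&(P[...,1]<.32)
p=P[m]; print(len(p),cv2.minAreaRect((p[:,:2]*1000).astype(np.float32)),p.min(0),p.max(0))
E
```

```text
pre [0.43643719 0.30135799]
1.694 [0.4324 0.2718] [-0.03 -0.16]
1.638 [0.431 0.262] [-0.02 -0.16]
1.581 [0.4302 0.2521] [-0.01 -0.16]
1.525 [0.4299 0.2432] [-0.   -0.15]
1.469 [0.4301 0.2344] [ 0.   -0.15]
1.412 [0.4307 0.2255] [ 0.01 -0.15]
1.356 [0.4318 0.2167] [ 0.02 -0.15]
1.3 [0.4334 0.2079] [ 0.03 -0.15]
1.244 [0.4355 0.1991] [ 0.03 -0.15]
1.188 [0.4381 0.1904] [ 0.04 -0.14]
1.131 [0.4412 0.1818] [ 0.05 -0.14]
1.075 [0.4448 0.1734] [ 0.06 -0.14]
1.019 [0.4488 0.1651] [ 0.07 -0.14]
0.962 [0.4534 0.157 ] [ 0.08 -0.14]
0.906 [0.4585 0.1491] [ 0.08 -0.13]
0.85 [0.464  0.1415] [ 0.09 -0.13]
0.794 [0.47   0.1341] [ 0.1  -0.12]
0.738 [0.4764 0.1271] [ 0.11 -0.12]
0.681 [0.4833 0.1204] [ 0.11 -0.11]
0.625 [0.4906 0.1141] [ 0.12 -0.1 ]
0.569 [0.4983 0.1083] [ 0.13 -0.1 ]
0.512 [0.5064 0.1028] [ 0.13 -0.09]
0.456 [0.5148 0.0978] [ 0.14 -0.08]
0.4 [0.5235 0.0933] [ 0.15 -0.08]
0.344 [0.5326 0.0893] [ 0.15 -0.07]
0.287 [0.5419 0.0859] [ 0.16 -0.06]
0.231 [0.5514 0.083 ] [ 0.16 -0.05]
0.175 [0.5611 0.0806] [ 0.16 -0.04]
0.119 [0.571  0.0789] [ 0.16 -0.03]
0.062 [0.5811 0.0777] [ 0.17 -0.02]
0.006 [0.5912 0.0772] [ 0.17 -0.01]
-0.05 [0.5999 0.0771] [ 0.15 -0.  ]
2368 ((498.1102600097656, 251.126220703125), (10.029303550720215, 181.99560546875), 84.37564849853516) [0.40761957 0.2374719  0.05002404] [0.58823304 0.26400524 0.06802597]
```

Emit:
step_arm:
  motion: [-0.33, 0.78, 0, 0, 0, 0, 1, -0.33, 0.78, 0, 0, 0, 0, 1, -0.33, 0.78, 0, 0, 0, 0, 1, 0, 0, 0, 0, 0, 0, 1, 0, 0, -0.8, 0, 0, 0, 1, 0, 0, -0.8, 0, 0, 0, 1, 0, 0, -0.78, 0, 0, 0, 1, 0, 0, 0, 0, 0, 0, 1]

```text
clock: 64.25
tool_pos: [0.4338, 0.3034, 0.0383]
eef_rot: [-0.003, -0.034, 0.999, -0.001]
wrist_force: [0.3, -0.6, 0.8]
width: -0.0004
```

Emit:
step_arm:
  motion: [0, -0.18, 0, 0, 0, 0, 1, -0.02, -0.18, 0, 0, 0, 0, 1, 0, -0.17, 0, 0, 0, 0, 1, -0.02, -0.15, 0, 0, 0, 0, 1, -0.01, -0.15, 0, 0, 0, 0, 1, 0, -0.15, 0, 0, 0, 0, 1, 0, -0.15, 0, 0, 0, 0, 1, 0, -0.15, 0, 0, 0, 0, 1]

```text
clock: 65.25
tool_pos: [0.4324, 0.2277, 0.0407]
eef_rot: [-0.0, -0.035, 0.999, 0.0]
wrist_force: [0.2, 2.1, 0.3]
width: -0.0002
```

Contact, about 2 N. Continue along the arc.

Emit:
step_arm:
  motion: [0.01, -0.18, 0, 0, 0, 0, 1, 0.02, -0.15, 0, 0, 0, 0, 1, 0.03, -0.15, 0, 0, 0, 0, 1, 0.04, -0.14, 0, 0, 0, 0, 1, 0.05, -0.14, 0, 0, 0, 0, 1, 0.06, -0.14, 0, 0, 0, 0, 1, 0.07, -0.14, 0, 0, 0, 0, 1, 0.08, -0.14, 0, 0, 0, 0, 1]

```text
clock: 66.25
tool_pos: [0.4543, 0.1569, 0.0407]
eef_rot: [-0.0, -0.035, 0.999, 0.0]
wrist_force: [0.3, 2.5, 0.3]
width: -0.0001
```

Emit:
step_arm:
  motion: [0.08, -0.13, 0, 0, 0, 0, 1, 0.09, -0.13, 0, 0, 0, 0, 1, 0.1, -0.12, 0, 0, 0, 0, 1, 0.11, -0.12, 0, 0, 0, 0, 1, 0.11, -0.11, 0, 0, 0, 0, 1, 0.12, -0.1, 0, 0, 0, 0, 1, 0.13, -0.1, 0, 0, 0, 0, 1, 0.13, -0.09, 0, 0, 0, 0, 1]

```text
clock: 67.25
tool_pos: [0.5067, 0.103, 0.0407]
eef_rot: [-0.0, -0.035, 0.999, -0.0]
wrist_force: [-1.6, 4.1, -0.3]
width: 0.0002
```

Emit:
step_arm:
  motion: [0.14, -0.08, 0, 0, 0, 0, 1, 0.15, -0.08, 0, 0, 0, 0, 1, 0.15, -0.07, 0, 0, 0, 0, 1, 0.16, -0.06, 0, 0, 0, 0, 1, 0.16, -0.05, 0, 0, 0, 0, 1, 0.16, -0.04, 0, 0, 0, 0, 1, 0.12, -0.03, 0, 0, 0, 0, 1, 0, 0, 0, 0, 0, 0, 1]

```text
clock: 68.25
tool_pos: [0.5692, 0.0785, 0.0406]
eef_rot: [0.0, -0.034, 0.999, -0.0]
wrist_force: [-1.5, 0.6, -0.1]
width: 0.0001
```

Run:
```python
from h import *
snap('wrist','w28.png');snap('scene','s28.png'); s=manip.sense(); print(s['tool_pos'],s['wrist_force'])
im=cv2.imread('pics/s28.png'); cv2.imwrite('pics/s28z.png',cv2.resize(im[140:260,220:360],None,fx=5,fy=5)[:600])
```

```text
[0.5685021  0.0785742  0.04069209] [-2.75592227 -0.69045565 -1.03646884]
```

View pics/w28.png

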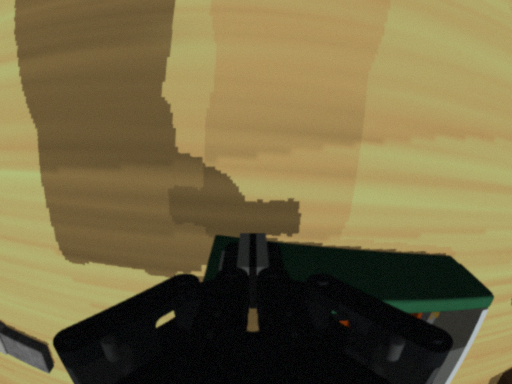

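View pics/s28z.png

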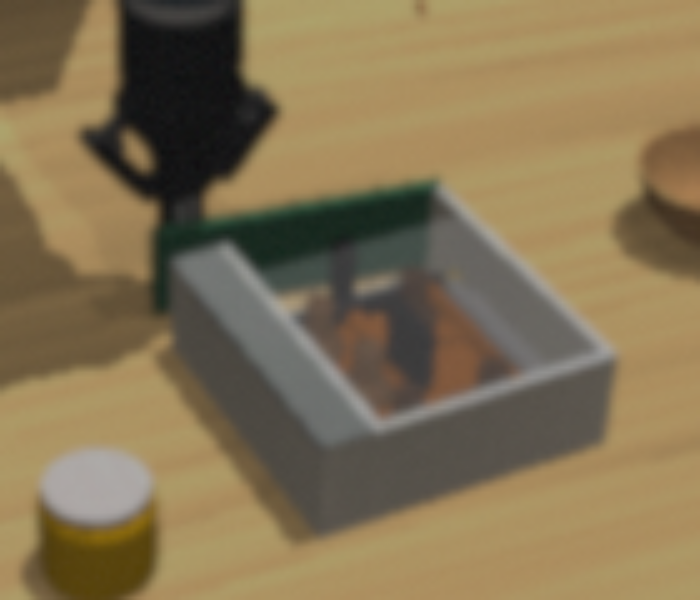

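Emit:
step_arm:
  motion: [0.1, -0.01, 0, 0, 0, 0, 1, 0.1, -0.005, 0, 0, 0, 0, 1, 0.1, 0, 0, 0, 0, 0, 1, 0.1, 0, 0, 0, 0, 0, 1, 0.06, 0, 0, 0, 0, 0, 1, 0.04, 0, 0, 0, 0, 0, 1, 0.03, 0, 0, 0, 0, 0, 1, 0, 0, 0, 0, 0, 0, 1]

```text
clock: 69.35
tool_pos: [0.6008, 0.0779, 0.0408]
eef_rot: [0.0, -0.035, 0.999, -0.0]
wrist_force: [-2.6, 0.7, -0.7]
width: 0.0003
```

Emit:
step_arm:
  motion: [0.03, 0, 0, 0, 0, 0, 1, 0.03, 0, 0, 0, 0, 0, 1, 0.02, 0, 0, 0, 0, 0, 1, 0, 0, 0, 0, 0, 0, 1, 0, 0, 0, 0, 0, 0, 1, 0, 0, 0, 0, 0, 0, 1, 0, 0, 0, 0, 0, 0, 1, 0, 0, 0, 0, 0, 0, 1]

```text
clock: 70.35
tool_pos: [0.6017, 0.078, 0.0406]
eef_rot: [-0.003, -0.035, 0.999, -0.0]
wrist_force: [-19.3, 1.5, 9.7]
width: -0.0001
```

At the stop (19 N, same position as the first press). Back off.

Emit:
step_arm:
  motion: [-0.15, 0, 0, 0, 0, 0, 1, -0.15, 0, 0, 0, 0, 0, 1, -0.2, 0, 0, 0, 0, 0, 1, -0.3, 0, 0.1, 0, 0, 0, 1, -0.6, 0, 0.4, 0, 0, 0, 1, -0.6, 0, 0.6, 0, 0, 0, 1, -0.4, -0.4, 0.6, 0, 0, 0, 1, 0, -0.6, 0.6, 0, 0, 0, 1]

```text
clock: 71.35
tool_pos: [0.4587, 0.0182, 0.1806]
eef_rot: [0.0, -0.036, 0.999, -0.0]
wrist_force: [1.0, 0.2, 0.6]
width: 0.0001
```

Emit:
step_arm:
  motion: [0, -0.8, 0, 0, 0, 0, 1, 0, -0.8, 0, 0, 0, 0, 1, 0, -0.8, 0, 0, 0, 0, 1, 0, 0, 0, 0, 0, 0, 1, 0, 0, 0, 0, 0, 0, 1, 0, 0, 0, 0, 0, 0, 1, 0, 0, 0, 0, 0, 0, 1, 0, 0, 0, 0, 0, 0, 1]

```text
clock: 72.35
tool_pos: [0.4613, -0.1255, 0.1788]
eef_rot: [0.0, -0.035, 0.999, -0.0]
wrist_force: [-0.1, -0.1, 0.1]
width: 0.0005
```

Run:
```python
from h import *
im,d=snap('top','t29.png');snap('scene','s29.png'); s=manip.sense(); print(s['clock'],s['tool_pos'],s['wrist_force'])
Q=np.full(d.shape+(3,),np.nan);v,u=np.nonzero(d>0);Q[v,u]=depthpts('top',d,d>0)
i=cv2.GaussianBlur(im,(3,3),0).astype(int); g=(i[...,1]>i[...,0]*1.3)&(i[...,1]>i[...,2]*1.05)&(Q[...,2]>.045)&(Q[...,0]>.4)&(Q[...,1]>0)&(Q[...,1]<.3)
p=Q[g]; print(len(p),cv2.minAreaRect((p[:,:2]*1000).astype(np.float32)),np.polyfit(p[:,1],p[:,0],1))
for q in nets.place_of('top','tray_tab')[:1]: print(q['confidence'],ray('top',q['uv'],.042))
im=cv2.imread('pics/s29.png'); cv2.imwrite('pics/s29z.png',cv2.resize(im[140:260,220:360],None,fx=5,fy=5)[:600])
im=cv2.imread('pics/t29.png'); cv2.imwrite('pics/t29z.png',cv2.resize(im[80:230,150:300],None,fx=4,fy=4)[:600])
```

```text
72.45 [ 0.46130103 -0.1257069   0.17877753] [-0.07893827 -0.16409493 -0.57467822]
309 ((605.7393798828125, 149.26815795898438), (10.13504409790039, 183.60850524902344), 5.141334056854248) [-0.08382262  0.61708659]
0.81 [0.62639641 0.16382698 0.042     ]
```

View pics/s29z.png

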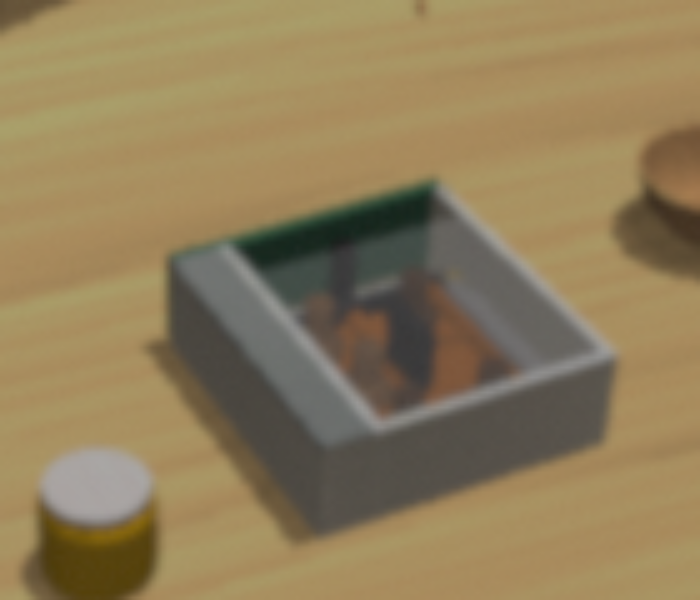

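View pics/t29z.png

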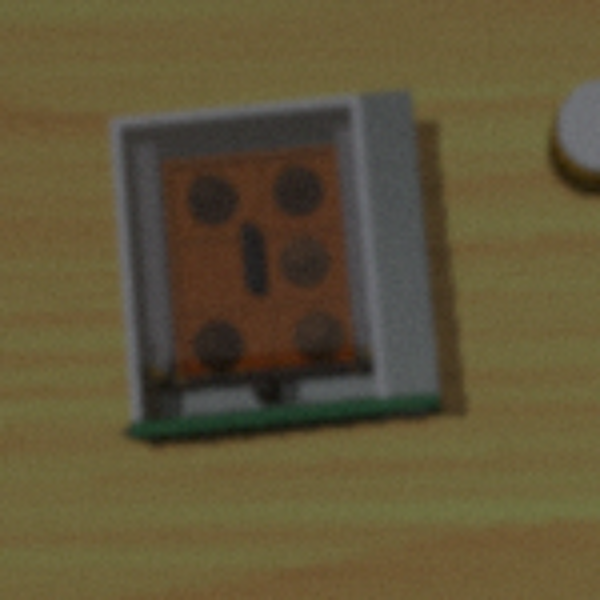

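Run:
```python
from h import *
print(manip.close_job())
```

```text
the job is handed in; nothing more can be done
None
```

I pressed the green door to its stop and it swung open. I then turned the tray end for end, stood all five knobs in pockets and slid the tray home between the rails. I pushed the door shut and pressed it to the stop, and handed the job in at about 72.5 s of 210 s; no verdict was reported.

- **Two knobs needed attention:** One was knocked aside before I picked it, so I located it again. Another first rested tilted on the tray rim; I regripped it and set it down in its pocket. It stood upright, about 5 mm off the pocket centre.
- **Tray:** It met the yellow stops at about 11 N. The tab then measured about 17 mm into the cabinet, where it should be with the tray fully home.
- **Knobs:** All shank tops measured 45 mm high with round outlines before the tray went in, so all were upright. I did not re-measure their heights after the slide. The last pictures show all five in their pockets.
- **Door:** The last pictures, about 1 s after the arm backed off, show it still shut. Its measured edge slope was 0.084 rad against 0.073 rad for the cabinet, which I took as pixel noise. It pressed in to the same depth as on the first press, at about 19 N.
- **Bystanders:** I never touched the tin, the brush or the bowl. I did not measure their positions again at the end.
- **Disagreement:** With the tray partly in, the top camera put its front about 5 mm to the robot's right, against about 1.5 mm from the wrist camera. The tray then slid in smoothly. At about that point the wrist force reached 16 N sideways and 20 N vertical because the gripper was pressing down; raising it slightly cleared that.

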